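Clamp a mouthpiece block in the quick-release vise

TASK

Clamp the wooden block that holds the brass mouthpiece in the blue quick-release vise: keep the release lever pressed down while you slide the jaw up until the block is snug against both jaws, without ramming it, then let the lever go so that it springs back up and locks. Wind the crank clockwise (seen from the crank's end) until the block is held with about 100 newtons, which is when the sprung jaw plate is pressed back by half of its 7 mm gap; do not crush the block, and leave the other things on the bench alone.

Things in the scene. Friction and masses are not known exactly. Their poses are not given: they have to be found in the camera images.
- vise: The blue vise, bolted down. Origin on the table under mid bed. Its y axis is the sliding direction: fixed jaw at -y, carriage and crank at +y; z up. All heights here are above the table. Bed: x = -50 to 50 mm, y = -135 to 115 mm, 14 mm high; bolt ears to x = -77 mm. On its +x side a rack with a tooth every 8 mm (x = 59 to 77, y = -70 to 80 mm, 46 mm high).
- fixed_jaw: The fixed jaw; origin on its clamping face, mid width, at the bed. It faces vise +y (y of this frame), 90 mm wide, 86 mm tall.
- plate: The moving jaw's sprung steel face plate, 90 wide x 8 thick x 81 mm tall, upright, facing the fixed jaw. It stands 7 mm in front of the moving jaw on springs of 30 N/mm: 100 N presses it back about 3.5 mm, 7 mm is its stop. The origin has no special place on it (see plate_face).
- plate_face (a point): Middle of the plate's clamping face, 55 mm above the table.
- lever: Release lever: a steel rocker across the carriage's top, on a pivot along vise y (origin: the pivot, 106 mm high). A paddle points to vise -x; a pawl on the +x arm locks in the rack. 8 mm down at the paddle surely frees it, 12 mm is the stop; 5 N to start, 9 N at the stop, over 50 N bends it. It springs back up by itself when let go.
- paddle (a point): Middle of the paddle's upper face, 85 mm to vise -x of the pivot, 114 mm high when up and locked. The paddle is a tray 62 mm long (x), inside 42 mm wide (y) between two upright cheeks 14 mm tall: fingers set down in it press the lever and, against a cheek, push the carriage along. If the pawl lands on a tooth top, the paddle stays up to 7 mm low until the carriage is drawn back a little (8 mm at most) or winding the crank backs it.
- carriage (a joint): Slide of the whole moving side (block, lever, jaw, screw, crank) towards the fixed jaw, m; 0 fully open, 0.085 the stop. It takes about 2 N while the lever is down and is locked while the lever is up. The points on it move with it. Its block is 70 mm wide, 98 mm high.
- screw (a joint): Crank angle, rad; any number of turns within the jaw's travel. 0: arm straight up; positive tightens (clockwise seen from the crank's end; from the top the grip goes to vise -x). Each rad feeds jaw and crank 2 mm to the fixed jaw (travel -4 to 24 mm). Stays where left (0.30 N m friction): 7.5 N along the grip's circle when free, 0.002 N m more per N of clamping, so 12.5 N at 100 N.
- crank_grip (a point): Middle of the crank's freely spinning wooden grip: a round bar 16 mm thick, 54 mm long, along vise y, running on a circle of 40 mm radius about the screw axis (vise x = 0, 85 mm high). Fingers may pinch it from above and carry it round in full circles, the hand staying upright.
- work: The piece to clamp: a loose wooden block, 60 mm (x) by 60 mm tall, split in two halves of 20 mm that stay 0 to 5 mm apart (differs each time), so 40 to 45 mm wide the clamped way (y), a brass mouthpiece in it to 118 mm. Origin: underside, 20 mm from its face to the fixed jaw; up to 13 mm off that jaw, a little askew. Over 190 N crushes it; with the lever down over 45 N is ramming.
- tin: Bystander: red and white oil tin, 60 mm across, 100 mm tall; leave it where it is.
- offcut_a: Bystander: wood offcut 45 x 110 x 35 mm; leave it where it is.
- offcut_b: Bystander: wood offcut 35 x 90 x 30 mm; leave it where it is.
- screwdriver: Bystander: screwdriver lying flat; leave it where it is.
- bowl: Bystander: white bowl, 130 mm across, 50 mm tall; leave it where it is.
- hammer: Bystander: hammer lying flat; leave it where it is.
- jar: Bystander: amber jar, 56 mm across, 70 mm tall; leave it where it is.
- battery: Bystander: black power-tool battery 75 x 110 x 63 mm; leave it where it is.
Things that resemble listed ones, but are neither listed nor needed, are in the scene too. Leave any black or green look-alike of the work alone.

How it is judged:
By the outcome, as a careful person would: the job done as asked, in the order asked, and still so for the second after the job is handed in, with the robot touching nothing.
It also fails if it takes over 72 s, if anything falls off the work surface, if the arm or the gripper's body presses on something with over 40 N, if the wrist force passes 120 N, or if a joint passes its speed limit or range.

ROBOT

A 7-joint arm with a two-finger parallel gripper is mounted at the origin on the work surface. World frame = base frame: x ahead of the robot, y to its left, z up, the work surface at z = 0. Lengths are in m, angles in rad, forces in N, time in s.
With the tool pointing down it reaches from about 0.4 to 0.85 m from the base axis. Payload 10.4 kg.
Tool frame: the origin (TCP) lies on the centre line of the jaws, within the pads' length; the fingertips stand r.tip_extent ahead of it and the grasp point (between the pads) lies 3 mm ahead of it (r.tip_extent is the distance from the TCP to the fingertips, in m); z points along the fingers, y is the direction in which the jaws open and shut (so a half turn about z gives the same grasp; the last joint's range is limited). The gripper opens to 87 mm and grips with 3 to 60 N. Pads are 19 mm wide; open, the fingers measure 117 mm over their backs; the gripper's body (75 mm by 190 mm) begins 51 mm behind the grasp point.
Start: joints at [-1.173, 0.332, -0.065, 1.46, 0.022, 1.35, -0.088], TCP at [0.255, 0.571, 0.217] pointing down, gripper open.
Joint ranges: [-2.6, 2.6], [-0.5, 2.12], [-1.47, 1.34], [0.16, 2.42], [-1.27, 4.41], [0.06, 2.06], [-2.6, 2.6]. Speed limits (rad/s): [2.22, 2.22, 2.79, 2.79, 3.14, 3.14, 3.14].

INTERFACE

Orientations are given as a unit quaternion [x, y, z, w].
In Python, from bench import r gives the robot as it stands. The module is installed in compiled form; this text tells all that it offers.
- The arm moves only by the shell command python3 -m jog 'ROWS' [FORCE]. ROWS is JSON, a list of rows, each a list of 5 numbers: the shift along the tool's x, y, z in cm, then the turn about the tool's z in rad, then the closure, from 0 (fully open) to 1 (shut). A call has exactly 10 rows; each row shifts and turns the pose as measured when the row begins, along the tool's axes as they then stand; what a row does not reach is not made up. A row lasts 1/10 s, in which the tool goes at most 50 mm and 8.59 degrees, less where a joint would pass 70% of its speed; a pose out of reach is approached as far as the arm can. A call with a gripper value outside its range is refused whole. The fingers move at their own pace and stop on an object; FORCE is the grip in N (left out, the last holds). Time passes only in rows, so rows that do not move let the fingers close, or fill a call up. It gives the time, the measured TCP pose, the force and the opening at its end, in the units of the state.
- r.read_state(): the state, without advancing time (a new reading comes with each control period).
- r.camera(name): name is "scene" or "top" or "wrist"; returns a dict with "pixels" (400x640x3 uint8, red, green, blue), "fx", "fy", "cx", "cy" (pixels), "camera_from_world" (4x4, takes a point from world to camera coordinates). Camera axes: x right, y up, looking along -z (the intrinsics and any distortion apply to the point x, -y, -z); pixel columns grow to the right and rows downward; lengths in m; the calibration is good to about 2 mm. The wrist camera is an equidistant fisheye: a pixel r from the principal point sees the ray r / f radians off the axis. A picture is of the moment at which its call begins. There is no depth.
- r.close_job(): hands the job in, once; it reports no verdict.
The state is a dict: "time": time; "joint_positions": joint angles; "joint_vel": joint speeds; "joint_torque": joint torques, N m; "ee_pos": TCP position; "eef_rot": TCP orientation; "ft_force": force on the tool from outside, world axes, zero at the start; "torque": the same for the moment, N m; "width": finger opening in m.
Only numpy, scipy, OpenCV 4.12 (cv2) and the standard library are available. Lean on these libraries where they do the work, as an engineer would, in place of code of your own. Each camera call takes 0.05 s, during which the arm holds its last target. There are 200 camera calls.

## Working session

There is one attempt and no reset: what is moved stays moved. The work goes in short steps, Python scripts to look and compute and a shell command to move; the robot and the scene stay as the last step left them, time stands still between calls to the robot, and variables do not carry over. Pictures are saved under pics/ and viewed, about 8 in all and at most 12, crops included, and the job is handed in when it is done.

```bash
mkdir -p pics; cat > h.py <<'E'
import numpy as np, cv2
from bench import r
from scipy.spatial.transform import Rotation as R
def cam(n):
    c=r.camera(n); c['img']=cv2.cvtColor(np.ascontiguousarray(c['pixels']),cv2.COLOR_RGB2BGR); return c
def ray(c,u,v):
    T=np.array(c['camera_from_world']); x=(u-c['cx'])/c['fx']; y=(v-c['cy'])/c['fy']
    if c.get('fish'):
        t=np.hypot(x,y); s=np.sin(t)/t if t>1e-9 else 1; d=np.array([x*s,-y*s,-np.cos(t)])
    else: d=np.array([x,-y,-1.])
    d=T[:3,:3].T@d; o=-T[:3,:3].T@T[:3,3]; return o,d/np.linalg.norm(d)
def onz(c,u,v,z):
    o,d=ray(c,u,v); return o+d*(z-o[2])/d[2]
def proj(c,p):
    T=np.array(c['camera_from_world']); q=T[:3,:3]@np.array(p)+T[:3,3]
    x,y,z=q[0],-q[1],-q[2]
    if c.get('fish'):
        n=np.hypot(x,y); t=np.arctan2(n,z); x,y=x/n*t,y/n*t
    else: x,y=x/z,y/z
    return np.array([c['fx']*x+c['cx'],c['fy']*y+c['cy']])
E
python3 - <<'E'
from h import *
s=r.read_state(); print(s['ee_pos'],s['eef_rot'],s['width'],r.tip_extent,s['ft_force'],s['time'])
for n in('top','scene'):
    c=cam(n); cv2.imwrite(f'pics/{n}0.png',c['img']); T=np.array(c['camera_from_world']); print(n,c['fx'],c['cx'],c['cy'],-T[:3,:3].T@T[:3,3])
    np.save(f'{n}.npy',c,allow_pickle=True)
E
```

```text
[0.25514151 0.57010971 0.2164406 ] [ 2.08817420e-01  9.77954374e-01 -7.17971198e-04 -1.05932001e-04] 0.08680332815643511 0.022 [-0.58576488  0.05570643  1.28078966] 0.0
top 442.52837420638866 316.9091164732683 204.3858545408869 [ 0.3139846  -0.01342201  1.43916253]
scene 374.8460121777751 320.7650813987381 189.10002830473633 [ 1.21728052 -0.22910684  0.89021146]
```

View pics/top0.png

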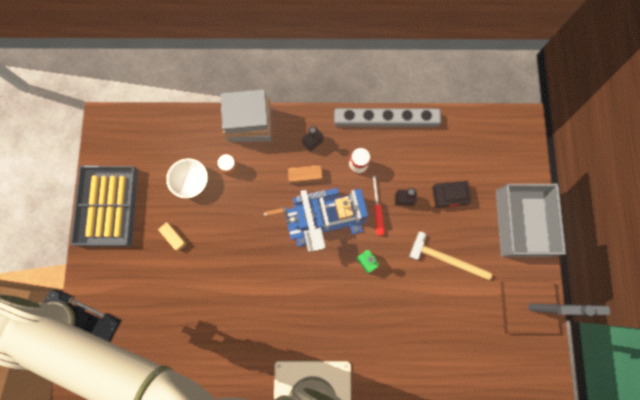

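View pics/scene0.png

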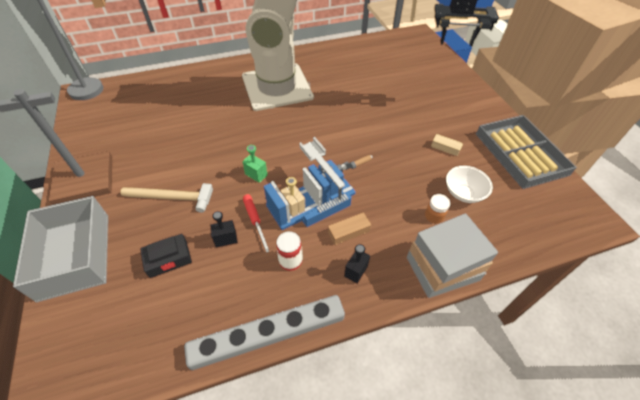

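```bash
python3 - <<'E'
from h import *
t=np.load('top.npy',allow_pickle=True).item();s=np.load('scene.npy',allow_pickle=True).item()
a=cv2.resize(t['img'][170:270,255:395],None,fx=5.6,fy=5.6,interpolation=cv2.INTER_CUBIC)
cv2.imwrite('pics/topc.png',a)
b=cv2.resize(s['img'][130:230,240:380],None,fx=5.6,fy=5.6,interpolation=cv2.INTER_CUBIC)
cv2.imwrite('pics/scenec.png',b)
E
```

```text
(no output)
```

View pics/topc.png

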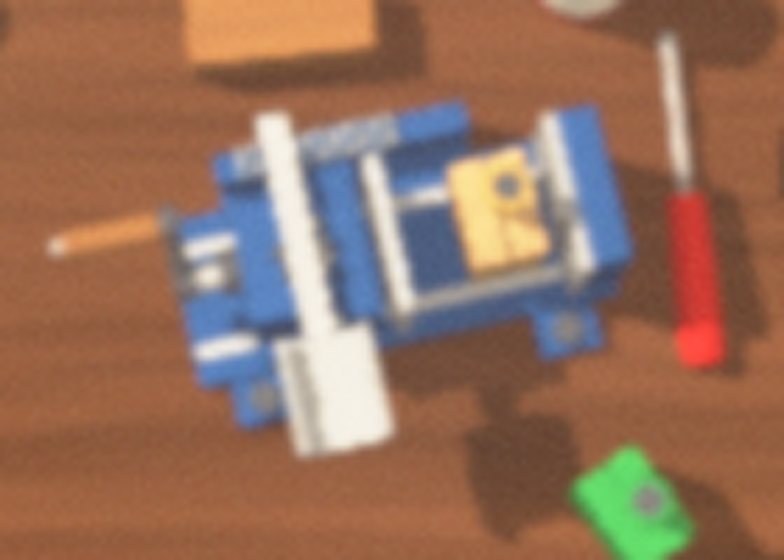

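View pics/scenec.png

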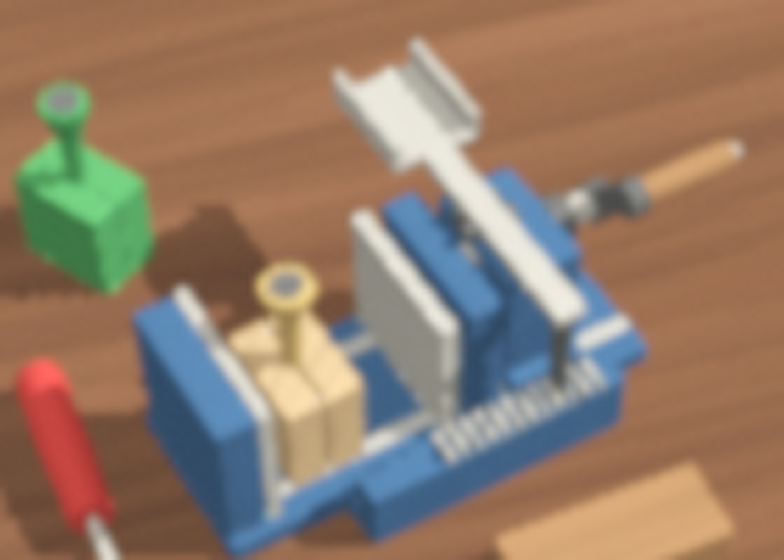

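```bash
python3 - <<'E'
from h import *
t=np.load('top.npy',allow_pickle=True).item();s=np.load('scene.npy',allow_pickle=True).item()
def P(u,v,z): return onz(t,255+u/5.6,170+v/5.6,z)
def S(u,v,z): return onz(s,240+u/5.6,130+v/5.6,z)
pts=dict(rackL=(215,157,.046),rackR=(467,103,.046),cheekLa=(275,345,.128),cheekLb=(299,457,.128),cheekRa=(378,325,.128),cheekRb=(395,435,.128),fj_top=(541,115,.086),fj_bot=(575,283,.086),plT=(362,157,.095),plB=(396,318,.095),leverEnd=(272,118,.112),work1=(450,165,.06),work2=(472,275,.06),work3=(548,255,.06),work4=(528,150,.06),gripEnd=(55,247,.085),gripBase=(165,222,.085))
W={}
for k,(u,v,z) in pts.items(): W[k]=P(u,v,z); print(k,W[k].round(4))
d=W['rackL']-W['rackR']; print('yaw',np.degrees(np.arctan2(-d[0],d[1])))
d=W['cheekLa']-W['cheekLb']; print('yaw',np.degrees(np.arctan2(d[1],d[0])))
d=W['fj_top']-W['fj_bot']; print('yaw',np.degrees(np.arctan2(d[1],d[0])))
d=W['plT']-W['plB']; print('yaw',np.degrees(np.arctan2(d[1],d[0])))
print('scene cheeks',S(335,72,.128),S(415,40,.128),S(480,110,.128),S(393,168,.128),'plate top',S(360,212,.095),S(455,330,.095),'fj',S(180,290,.086),S(272,415,.086),'gripend',S(738,150,.085),S(645,192,.085))
# grip by triangulation
def tri(a,b):
    o1,d1=ray(t,255+a[0]/5.6,170+a[1]/5.6);o2,d2=ray(s,240+b[0]/5.6,130+b[1]/5.6)
    k=np.linalg.lstsq(np.c_[d1,-d2],o2-o1,rcond=None)[0];p=o1+d1*k[0];q=o2+d2*k[1];return ((p+q)/2).round(4),np.linalg.norm(p-q).round(4)
print('grip end',tri((55,247),(738,150)),'base',tri((160,222),(645,192)))
print('mouth',tri((510,183),(287,280)))
print('cheek',tri((275,345),(480,110)),tri((395,435),(335,72)))
E
```

```text
rackL [0.6215 0.0609 0.046 ]
rackR [ 0.6538 -0.0844  0.046 ]
cheekLa [0.5008 0.0233 0.128 ]
cheekLb [0.4412 0.0102 0.128 ]
cheekRa [ 0.5117 -0.0317  0.128 ]
cheekRb [ 0.4529 -0.0406  0.128 ]
fj_top [ 0.6372 -0.1238  0.086 ]
fj_bot [ 0.5417 -0.1413  0.086 ]
plT [ 0.6109 -0.0233  0.095 ]
plB [ 0.5206 -0.042   0.095 ]
leverEnd [0.629  0.0263 0.112 ]
work1 [ 0.614  -0.0737  0.06  ]
work2 [ 0.5505 -0.0857  0.06  ]
work3 [ 0.5621 -0.1287  0.06  ]
work4 [ 0.6229 -0.1182  0.06  ]
gripEnd [0.5616 0.1471 0.085 ]
gripBase [0.5758 0.0862 0.085 ]
yaw 12.519843829896244
yaw 12.416196793375915
yaw 10.366401047465226
yaw 11.68274458809926
scene cheeks [ 0.45634353 -0.0348866   0.128     ] [0.44631423 0.01169411 0.128     ] [0.50544383 0.02753227 0.128     ] [ 0.5303417 -0.0265909  0.128    ] plate top [ 0.52466344 -0.0429143   0.095     ] [ 0.61271136 -0.02123765  0.095     ] fj [ 0.53920245 -0.14122119  0.086     ] [ 0.62819162 -0.11804503  0.086     ] gripend [0.53540783 0.16240146 0.085     ] [0.54826703 0.1044052  0.085     ]
grip end (array([0.5577, 0.1465, 0.1119]), np.float64(0.0056)) base (array([0.5713, 0.0897, 0.1135]), np.float64(0.0059))
mouth (array([ 0.5887, -0.0999,  0.1342]), np.float64(0.0057))
cheek (array([0.502 , 0.0259, 0.1249]), np.float64(0.0053)) (array([ 0.4538, -0.0375,  0.1263]), np.float64(0.0064))
```

```bash
python3 -m jog '[[-3.5,-3.5,0,0.09,1],[-3.8,-3.2,0,0.09,1],[-4.1,-2.8,0,0.09,1],[-4.4,-2.5,0,0.09,1],[-4.6,-2,0,0.09,1],[-4.7,-1.6,0,0.09,1],[-4.8,-1.2,0,0.09,1],[-4.9,-0.8,0,0.09,1],[-5,-0.3,0,0.09,1],[-5,0.1,0,0.09,1]]' 20
cat >> h.py <<'E'
YAW=np.radians(12.3); e1=np.array([np.cos(YAW),np.sin(YAW),0]); e2=np.array([-np.sin(YAW),np.cos(YAW),0])
def go(p):
    s=r.read_state(); M=R.from_quat(s['eef_rot']).as_matrix()
    yy=np.degrees(np.arctan2(M[1,1],M[0,1])); d=M.T@(np.array(p)-s['ee_pos'])*100
    print('shift cm tool',d.round(2),'turn',np.radians(yy-12.3).round(3),'F',np.array(s['ft_force']).round(1),'t',s['time'],'z',s['ee_pos'][2].round(4))
E
python3 -c "
from h import *
go([.478,-.008,.217])"
```

```text
time: 1.1
ee_pos: [0.4236, 0.1031, 0.212]
eef_rot: [0.623, 0.783, -0.003, -0.002]
ft_force: [1.5, 1.4, 0.8]
width: 0.0152
shift cm tool [-12.04   2.8   -0.5 ] turn 0.012 F [1.5 1.4 0.8] t 1.1 z 0.212
```

```bash
python3 -m jog '[[-3,0.7,0,0.012,1],[-3,0.7,0,0,1],[-3,0.7,0,0,1],[-2,0.5,0,0,1],[-1,0.2,0,0,1],[0,0,0,0,1],[0,0,0,0,1],[0,0,0,0,1],[0,0,0,0,1],[0,0,0,0,1]]'
python3 - <<'E'
from h import *
go([.478,-.008,.217])
c=cam('wrist'); c['fish']=1; np.save('wrist1.npy',c,allow_pickle=True); print(c['fx'],c['cx'],c['cy'])
for n,p in dict(paddle=[.478,-.008,.114],pivot=[.561,.010,.114],plate=[.567,-.033,.095]).items(): print(n,proj(c,p))
cv2.imwrite('pics/w1.png',c['img'])
E
```

```text
time: 2.1
ee_pos: [0.4763, -0.017, 0.211]
eef_rot: [0.631, 0.775, -0.004, -0.003]
ft_force: [0.8, 0.2, 0.8]
width: 0.0004
shift cm tool [ 0.85  0.34 -0.6 ] turn -0.011 F [0.8 0.2 0.8] t 2.1 z 0.211
309.70691628693146 319.5707025399127 204.02021154576462
paddle [325.07962998 194.62468336]
pivot [419.18140095 194.29173895]
plate [407.28337635 232.8774225 ]
```

View pics/w1.png

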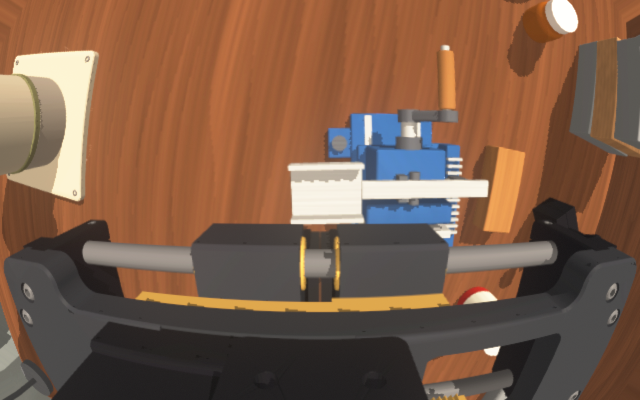

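```bash
python3 -m jog '[[0.85,0.4,0,-0.011,1],[0.1,0.05,1.5,0,1],[0,0,1.5,0,1],[0,0,1.5,0,1],[0,0,1,0,1],[0,0,0.8,0,1],[0,0,0.3,0,1],[0,0,0,0,1],[0,0,0,0,1],[0,0,0,0,1]]'
python3 - <<'E'
from h import *
go([.479,-.007,.126])
E
```

```text
time: 3.15
ee_pos: [0.4803, -0.0009, 0.1441]
eef_rot: [0.624, 0.781, -0.002, -0.002]
ft_force: [-0.1, -0.1, -0.2]
width: 0.0005
shift cm tool [-0.56 -0.25  1.82] turn 0.008 F [-0.1 -0.1 -0.2] t 3.15 z 0.1441
```

```bash
python3 -m jog '[[-0.6,-0.25,0,0.008,1],[-0.2,0,0.4,0,1],[-0.2,0,0.3,0,1],[0,0,0.2,0,1],[0,0,0.2,0,1],[0,0,0.2,0,1],[0,0,0.2,0,1],[0,0,0.1,0,1],[0,0,0,0,1],[0,0,0,0,1]]'
python3 - <<'E'
from h import *
go([.479,-.007,.126])
E
```

```text
time: 4.15
ee_pos: [0.4804, -0.0123, 0.1274]
eef_rot: [0.628, 0.778, -0.001, -0.001]
ft_force: [0.3, 0.0, -0.5]
width: 0.0001
shift cm tool [ 0.55 -0.02  0.14] turn -0.001 F [ 0.3  0.  -0.5] t 4.15 z 0.1274
```

```bash
python3 - <<'E'
from h import *
w=cam('wrist');s=cam('scene')
a=cv2.resize(w['img'][100:300,220:500],None,fx=2.8,fy=2.8)[:, :790]
b=cv2.resize(s['img'][110:240,240:380],None,fx=3,fy=3,interpolation=cv2.INTER_CUBIC)
a=cv2.resize(a,(380,int(a.shape[0]*380/a.shape[1])));h=max(a.shape[0],b.shape[0])
o=np.zeros((h,800,3),np.uint8);o[:a.shape[0],:380]=a;o[:b.shape[0],380:800]=b
cv2.imwrite('pics/p2.png',o); print(r.read_state()['ft_force'],r.read_state()['ee_pos'])
E
```

```text
[ 1.34810491 -0.40467249 -0.3870945 ] [ 0.48038001 -0.01234678  0.1274663 ]
```

View pics/p2.png

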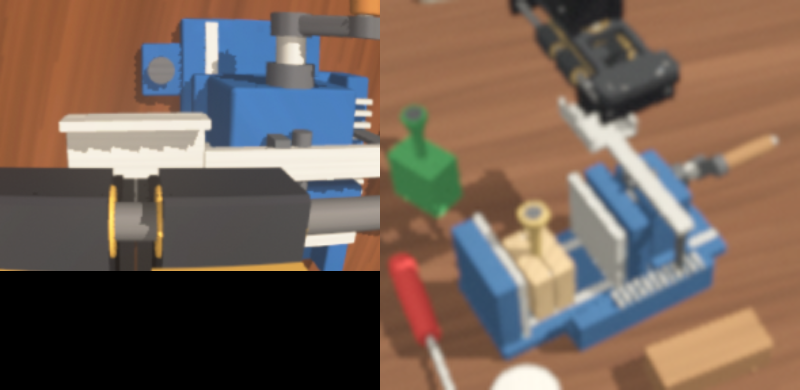

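```bash
python3 -m jog '[[0,0,0.2,0,1],[0,0,0.2,0,1],[0,0,0.2,0,1],[0,0,0.2,0,1],[0,0,0,0,1],[0,0,0,0,1],[0,0,0,0,1],[0,0,0,0,1],[0,0,0,0,1],[0,0,0,0,1]]'
python3 - <<'E'
from h import *
go([.479,-.007,.126])
E
```

```text
time: 5.25
ee_pos: [0.4805, -0.0123, 0.1189]
eef_rot: [0.628, 0.778, -0.001, -0.001]
ft_force: [-0.1, -0.3, 0.1]
width: 0.0004
shift cm tool [ 0.55 -0.03 -0.71] turn -0.001 F [-0.1 -0.3  0.1] t 5.25 z 0.1189
```

```bash
python3 - <<'E'
from h import *
print('tip',r.tip_extent)
w=cam('wrist');w['fish']=1;s=cam('scene')
st=r.read_state(); tip=np.array(st['ee_pos'])-[0,0,r.tip_extent]
print('tip px wrist',proj(w,tip),'scene',proj(s,tip)); 
a=cv2.resize(w['img'][120:270,230:430],None,fx=2,fy=2)
b=cv2.resize(s['img'][90:190,270:370],None,fx=4,fy=4,interpolation=cv2.INTER_CUBIC)
o=np.zeros((400,800,3),np.uint8);o[:300,:400]=a;o[:400,400:800]=b
p=proj(s,tip); cv2.circle(o,(int(400+(p[0]-270)*4),int((p[1]-90)*4)),3,(0,0,255),-1)
p=proj(w,tip); cv2.circle(o,(int((p[0]-230)*2),int((p[1]-120)*2)),3,(0,0,255),-1)
cv2.imwrite('pics/p3.png',o)
E
```

```text
tip 0.022
tip px wrist [320.40483517 232.28827429] scene [309.92158422 154.35201489]
```

View pics/p3.png

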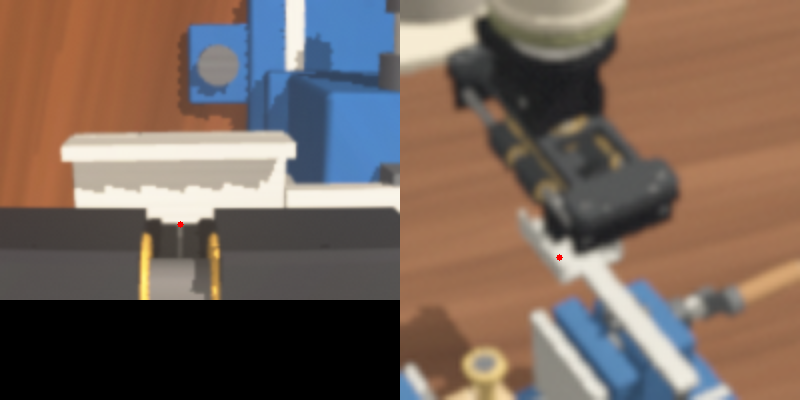

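```bash
python3 -m jog '[[0,0,0.2,0,1],[0,0,0.1,0,1],[0,0,0.1,0,1],[0,0,0.1,0,1],[0,0,0,0,1],[0,0,0,0,1],[0,0,0,0,1],[0,0,0,0,1],[0,0,0,0,1],[0,0,0,0,1]]'
python3 - <<'E'
from h import *
go([.479,-.007,.126])
w=cam('wrist');s=cam('scene'); s0=np.load('scene.npy',allow_pickle=True).item()
a=cv2.resize(s0['img'][120:220,280:360],None,fx=5,fy=5,interpolation=cv2.INTER_CUBIC)
b=cv2.resize(s['img'][120:220,280:360],None,fx=5,fy=5,interpolation=cv2.INTER_CUBIC)
cv2.imwrite('pics/p4.png',np.hstack([a,b]))
E
```

```text
time: 6.35
ee_pos: [0.4804, -0.0123, 0.1134]
eef_rot: [0.628, 0.778, -0.001, -0.001]
ft_force: [-0.3, 0.3, 0.4]
width: 0.0005
shift cm tool [ 0.55 -0.03 -1.25] turn -0.001 F [-0.3  0.3  0.4] t 6.35 z 0.1134
```

View pics/p4.png

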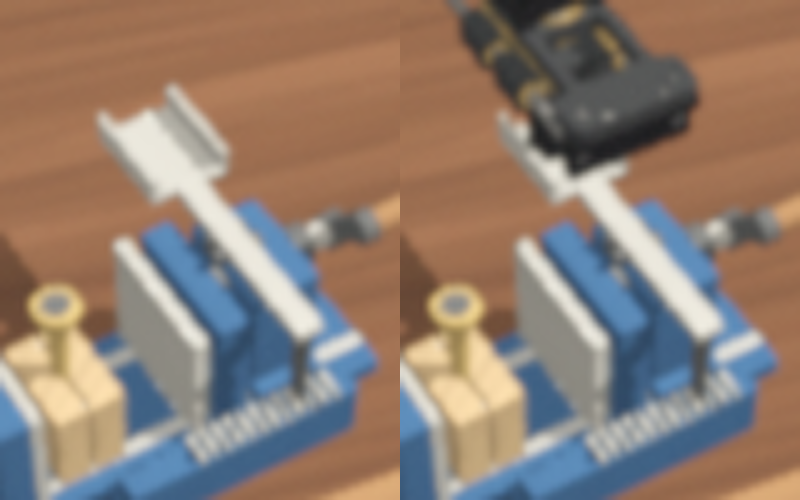

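```bash
python3 -m jog '[[0,0,0.2,0,1],[0,0,0.1,0,1],[0,0,0.1,0,1],[0,0,0.1,0,1],[0,0,0.1,0,1],[0,0,0.1,0,1],[0,0,0,0,1],[0,0,0,0,1],[0,0,0,0,1],[0,0,0,0,1]]'
python3 - <<'E'
from h import *
s=cam('scene'); w=cam('wrist'); w['fish']=1;st=r.read_state()
for dz in (0,.022):
  for dy in (-.0095,.0095):
    p=np.array(st['ee_pos'])+e2*dy-[0,0,dz]; print(dz,dy,proj(w,p).round(1),proj(s,p).round(1))
a=cv2.resize(w['img'][190:270,270:370],None,fx=4,fy=4,interpolation=cv2.INTER_CUBIC)
b=cv2.resize(s['img'][120:200,280:380],None,fx=4,fy=4,interpolation=cv2.INTER_CUBIC)
cv2.imwrite('pics/p5.png',np.hstack([a,b]))
E
```

```text
time: 7.45
ee_pos: [0.4803, -0.0123, 0.1071]
eef_rot: [0.628, 0.778, -0.001, -0.002]
ft_force: [-2.0, -0.5, 4.9]
width: 0.0006
0 -0.0095 [320.4 259.7] [307.  153.1]
0 0.0095 [320.4 229.2] [312.7 150.7]
0.022 -0.0095 [320.4 246. ] [307.2 158.3]
0.022 0.0095 [320.4 218.2] [312.8 155.9]
```

View pics/p5.png

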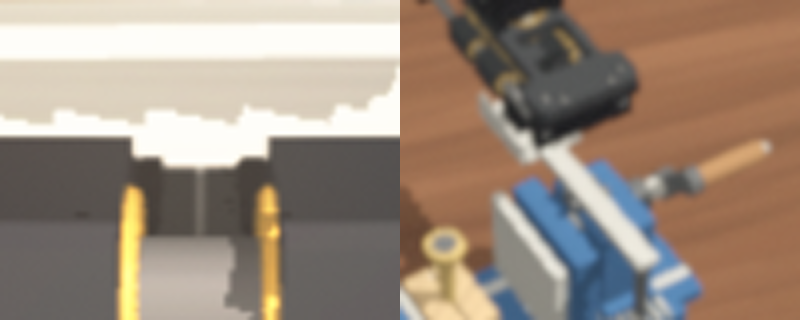

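```bash
python3 -m jog '[[0,0,0.2,0,1],[0,0,0.2,0,1],[0,0,0.2,0,1],[0,0,0.2,0,1],[0,0,0.1,0,1],[0,0,0,0,1],[0,0,0,0,1],[0,0,0,0,1],[0,0,0,0,1],[0,0,0,0,1]]'
python3 - <<'E'
from h import *
s=cam('scene'); s0=np.load('scene.npy',allow_pickle=True).item()
g=lambda c: cv2.cvtColor(c['img'],cv2.COLOR_BGR2GRAY)[180:198,334:350].astype(float)
print(cv2.phaseCorrelate(g(s0),g(s)))
go([.479,-.007,.095])
E
```

```text
time: 8.55
ee_pos: [0.4801, -0.0124, 0.101]
eef_rot: [0.628, 0.778, -0.0, -0.003]
ft_force: [-4.1, 0.2, 7.3]
width: 0.0002
((0.40490664015472877, -0.7656284644629849), 0.788472406344144)
shift cm tool [0.55 0.   0.61] turn -0.002 F [-3.9 -0.5  7.6] t 8.6 z 0.1011
```

```bash
python3 -m jog '[[0,0,0.3,0,1],[0,0,0.3,0,1],[0,0,0.2,0,1],[0,0,0.2,0,1],[0,0,0.2,0,1],[0,0,0.1,0,1],[0,0,0.1,0,1],[0,0,0.1,0,1],[0,0,0.1,0,1],[0,0,0.1,0,1]]'
```

```text
time: 9.6
ee_pos: [0.4805, -0.0132, 0.0981]
eef_rot: [0.629, 0.777, 0.003, -0.006]
ft_force: [-7.8, -0.5, 18.0]
width: 0.0004
```

```bash
python3 -m jog '[[-0.3,0,0.05,0,1],[-0.3,0,0.05,0,1],[-0.3,0,0.05,0,1],[-0.3,0,0.05,0,1],[-0.3,0,0.05,0,1],[-0.3,0,0.05,0,1],[-0.3,0,0.05,0,1],[-0.3,0,0.05,0,1],[-0.3,0,0.05,0,1],[-0.3,0,0.05,0,1]]'
python3 - <<'E'
from h import *
go([.479,-.007,.098])
E
```

```text
time: 10.6
ee_pos: [0.4866, -0.0396, 0.0983]
eef_rot: [0.628, 0.778, 0.005, -0.01]
ft_force: [-4.9, 1.2, 11.4]
width: 0.0007
shift cm tool [ 3.34 -0.05  0.11] turn -0.002 F [-4.9  1.2 11.4] t 10.6 z 0.0983
```

```bash
python3 -m jog '[[-0.25,0,0.05,0,1],[-0.25,0,0.05,0,1],[-0.25,0,0.05,0,1],[-0.25,0,0.05,0,1],[-0.25,0,0.05,0,1],[-0.25,0,0.05,0,1],[-0.2,0,0.05,0,1],[-0.2,0,0.05,0,1],[-0.2,0,0.05,0,1],[-0.2,0,0.05,0,1]]'
python3 - <<'E'
from h import *
go([.479,-.007,.098])
s=cam('scene');w=cam('wrist');
a=cv2.resize(s['img'][110:230,260:370],None,fx=4,fy=4,interpolation=cv2.INTER_CUBIC)
cv2.imwrite('pics/p6.png',a)
E
```

```text
time: 11.6
ee_pos: [0.4908, -0.0578, 0.0983]
eef_rot: [0.627, 0.779, 0.009, -0.014]
ft_force: [-6.5, 2.6, 13.0]
width: 0.0007
shift cm tool [ 5.21 -0.07  0.2 ] turn 0.001 F [-6.5  2.6 13. ] t 11.6 z 0.0983
```

View pics/p6.png

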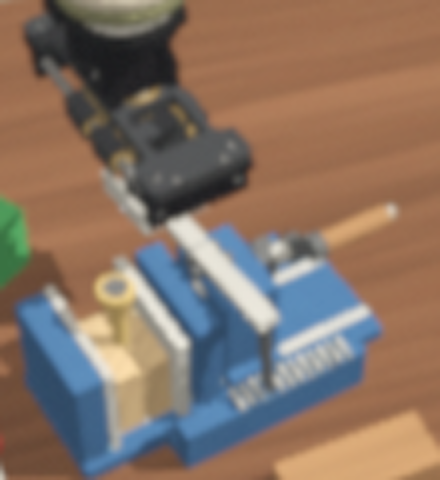

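```bash
python3 -m jog '[[-0.2,0,0.05,0,1],[-0.2,0,0.05,0,1],[-0.15,0,0.05,0,1],[-0.15,0,0.05,0,1],[-0.15,0,0.05,0,1],[-0.15,0,0.05,0,1],[-0.15,0,0.05,0,1],[-0.15,0,0.05,0,1],[-0.15,0,0.05,0,1],[-0.15,0,0.05,0,1]]'
python3 - <<'E'
from h import *
go([.479,-.007,.098])
E
```

```text
time: 12.7
ee_pos: [0.4922, -0.0637, 0.0984]
eef_rot: [0.624, 0.781, 0.013, -0.022]
ft_force: [-7.6, 5.6, 13.4]
width: 0.0
shift cm tool [ 5.81 -0.04  0.34] turn 0.007 F [-7.6  5.6 13.4] t 12.7 z 0.0984
```

```bash
python3 -m jog '[[-0.2,0,0.05,0,1],[-0.2,0,0.05,0,1],[-0.2,0,0.05,0,1],[-0.2,0,0.05,0,1],[-0.2,0,0.05,0,1],[-0.2,0,0.05,0,1],[-0.2,0,0.05,0,1],[-0.2,0,0.05,0,1],[-0.2,0,0.05,0,1],[-0.2,0,0.05,0,1]]'
python3 - <<'E'
from h import *
go([.479,-.007,.098])
s=cam('scene')
a=cv2.resize(s['img'][170:240,255:345],None,fx=6,fy=6,interpolation=cv2.INTER_CUBIC)
cv2.imwrite('pics/p7.png',a)
E
```

```text
time: 13.7
ee_pos: [0.4921, -0.0639, 0.0986]
eef_rot: [0.618, 0.785, 0.02, -0.037]
ft_force: [-8.2, 7.1, 16.6]
width: 0.0
shift cm tool [5.81 0.06 0.54] turn 0.022 F [-8.2  7.1 16.6] t 13.7 z 0.0986
```

View pics/p7.png

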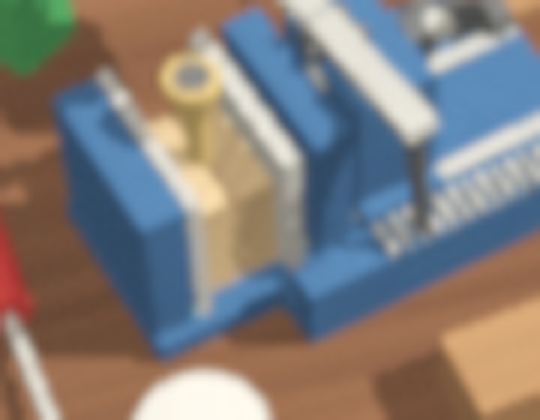

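```bash
python3 -m jog '[[-0.15,0,-0.3,0,1],[-0.15,0,-0.3,0,1],[-0.15,0,-0.3,0,1],[-0.15,0,-0.3,0,1],[-0.1,0,-0.4,0,1],[-0.05,0,-0.5,0,1],[0,0,-0.5,0,1],[0,0,-0.5,0,1],[0,0,-0.5,0,1],[0,0,-0.5,0,1]]'
python3 - <<'E'
from h import *
go([.479,-.007,.098])
s=r.read_state(); print(R.from_quat(s['eef_rot']).as_matrix()[:,2].round(3), s['ee_pos'])
c=cam('scene')
def S(u,v,z): return onz(c,255+u/6,170+v/6,z)
for A,B in(((112,78,.086),(205,205,.086)),((197,40,.095),(285,165,.095))):
  a=S(*A);b=S(*B); print(a.round(4),b.round(4),((a+b)/2)@e2)
E
```

```text
time: 14.75
ee_pos: [0.4934, -0.0698, 0.1392]
eef_rot: [0.617, 0.786, 0.021, -0.041]
ft_force: [-0.2, -0.8, 0.7]
width: 0.0005
shift cm tool [6.05 0.18 4.69] turn 0.027 F [-0.2 -0.8  0.7] t 14.75 z 0.1392
[-0.039  0.084 -0.996] [ 0.49342301 -0.0698329   0.13923882]
[ 0.5448 -0.1382  0.086 ] [ 0.6289 -0.1166  0.086 ] -0.24950302266100208
[ 0.5422 -0.0961  0.095 ] [ 0.6251 -0.0781  0.095 ] -0.2094795505571376
```

```bash
python3 -m jog '[[0,0,-2,0,1],[0,0,-2,0,1],[0,0,-2,0,1],[2.5,2,0,0.027,0.6],[2.5,2,0,0,0.6],[2.5,2,0,0,0.6],[2.5,2,0,0,0.6],[2,1.5,0,0,0.6],[0,0,0,0,0.6],[0,0,0,0,0.6]]'
python3 - <<'E'
from h import *
go([.575,.045,.20])
for n in('wrist','top','scene'):
    c=cam(n); c['fish']=n=='wrist'; np.save(n+'2.npy',c,allow_pickle=True)
    hsv=cv2.cvtColor(c['img'],cv2.COLOR_BGR2HSV)
    m=cv2.inRange(hsv,(5,110,90),(20,220,255))
    p=proj(c,[.576,.069,.1125]).astype(int)
    print(n,p)
    k,l,st,ce=cv2.connectedComponentsWithStats(m)
    for i in range(1,k):
        if 30<st[i,4]<3000 and np.hypot(*(ce[i]-p))<70: print('  ',st[i],ce[i].round(1),cv2.minAreaRect(np.argwhere(l==i)[:,::-1].astype(np.float32)))
w=np.load('wrist2.npy',allow_pickle=True).item(); cv2.imwrite('pics/w8.png',w['img'])
E
```

```text
time: 15.8
ee_pos: [0.5667, 0.0645, 0.214]
eef_rot: [0.629, 0.776, 0.022, -0.039]
ft_force: [0.2, 0.1, 0.3]
width: 0.0344
shift cm tool [-2.2   0.43  1.2 ] turn -0.007 F [0.2 0.1 0.3] t 15.8 z 0.214
wrist [333 210]
   [323 184  16  60 926] [330.3 213.9] ((330.5, 213.5), (59.0, 15.0), 90.0)
top [289 207]
   [342 198  14  19 164] [348.3 207.8] ((348.5764465332031, 207.09410095214844), (18.439088821411133, 10.412663459777832), 77.47119140625)
scene [347 167]
   [350 112  16   7  34] [357.4 114.2] ((357.7838439941406, 114.37118530273438), (15.264908790588379, 5.286548614501953), 7.594642639160156)
```

View pics/w8.png

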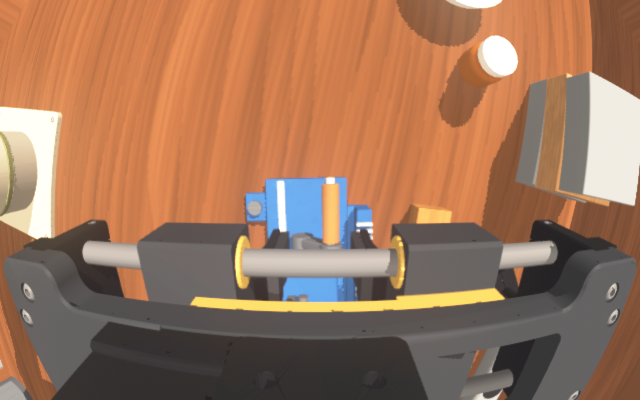

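```bash
python3 - <<'E'
from h import *
from scipy.optimize import least_squares
w=np.load('wrist2.npy',allow_pickle=True).item()
for rr in (184,213.5,243): print('grip',onz(w,330.5,rr,.1125).round(4))
s0=np.load('scene.npy',allow_pickle=True).item();s1=np.load('scene2.npy',allow_pickle=True).item()
K=4; up=lambda i:cv2.resize(i,None,fx=K,fy=K,interpolation=cv2.INTER_CUBIC)
A,B=up(s0['img']),up(s1['img'])
def tr(name,P,half,guess=.053,dz=0):
    p=proj(s0,P); g=proj(s1,np.array(P)-e2*guess)
    c=(p*K).astype(int); h=half*K; t=A[c[1]-h:c[1]+h,c[0]-h:c[0]+h]
    gc=(g*K).astype(int); m=h+6*K; S=B[gc[1]-m:gc[1]+m,gc[0]-m:gc[0]+m]
    q=cv2.matchTemplate(S,t,cv2.TM_CCOEFF_NORMED); _,v,_,l=cv2.minMaxLoc(q)
    new=(gc-m+np.array(l)+h)/K-c/K+p
    f=lambda x: proj(s1,np.array(P)-e2*x[0]+[0,0,x[1]])-new
    print(name,'score',round(v,3),'D,dz mm',(least_squares(f,[.05,0],x_scale=.001).x*1000).round(1))
tr('plate top -x corner',[.5235,-.0425,.095],7)
tr('plate top +x corner',[.612,-.022,.095],7)
tr('lever end',[.629,.0263,.112],6)
tr('paddle -y outer corner',[.454,-.0385,.128],5)
tr('paddle +y outer corner',[.444,.011,.128],5)
tr('paddle inner +y corner',[.503,.026,.128],5)
E
```

```text
grip [0.5688 0.0914 0.1125]
grip [0.5744 0.0654 0.1125]
grip [0.5804 0.0385 0.1125]
plate top -x corner score 0.911 D,dz mm [52.3 -2.2]
plate top +x corner score 0.982 D,dz mm [51.4 -2. ]
lever end score 0.966 D,dz mm [50.9  2.2]
paddle -y outer corner score 0.94 D,dz mm [51.8 -9.4]
paddle +y outer corner score 0.977 D,dz mm [52.9 -7.6]
paddle inner +y corner score 0.958 D,dz mm [53.3 -2.8]
```

```bash
python3 - <<'E'
from h import *
w=np.load('wrist2.npy',allow_pickle=True).item()
st=r.read_state(); M=R.from_quat(st['eef_rot']).as_matrix(); p=np.array(st['ee_pos'])
for ext in(-.02,-.01,0,.01,.022,.03):
    print(ext,[proj(w,p+M@np.array([.0095,y,ext])).round(1) for y in(-.032,-.017,.017,.032)])
g=cv2.cvtColor(w['img'],cv2.COLOR_BGR2GRAY)
print(g[222:250:2,250:296:3]); print(g[222:250:2,346:382:3])
E
```

```text
-0.02 [array([257.6, 242.5]), array([286.4, 242.9]), array([353.1, 243.1]), array([382. , 242.7])]
-0.01 [array([261. , 235.9]), array([288.3, 236.2]), array([351.3, 236.4]), array([378.5, 236.1])]
0 [array([264.1, 230. ]), array([290. , 230.3]), array([349.6, 230.4]), array([375.4, 230.2])]
0.01 [array([266.9, 224.7]), array([291.5, 224.9]), array([348., 225.]), array([372.6, 224.9])]
0.022 [array([269.9, 219. ]), array([293.1, 219.1]), array([346.4, 219.2]), array([369.6, 219.2])]
0.03 [array([271.8, 215.5]), array([294.1, 215.6]), array([345.4, 215.7]), array([367.7, 215.7])]
[[105 107 112 113 113 109 156 162 163 166 255 255 199 162 162 162]
 [116 106 122 122 112 110 155 162 163 166 255 255 199 161 162 162]
 [145 139 154 154 146 114 156 162 163 164 254 255 204 162 162 162]
 [146 147 154 155 155 112 155 164 146 136 254 255 208 162 162 162]
 [144 147 154 154 155 110 156 161  78  74 249 255 202 160 162 162]
 [144 146 155 154 154 113 152 139  72  72 129 124 105 134 161 160]
 [142 149 155 155 153 111 150  93  71  71  82  87  88 131 151 137]
 [141 149 156 156 154 113 141  73  71  71  86
[... 439 characters left out ...]
101 218 217 224 232 233 154 150 142]
 [109 119 119 111 254 254 254 254 254 175 149 142]
 [110 119 119 100 224 196 194 190 200 155 148 141]
 [109 118 119  96 130 108 106 162 194 154 147 140]
 [109 117 116 106 243  72  70 173 253 169 145 140]
 [109 116  90  88 124  67  68  96 242 165 143 139]
 [109 116  84  84  84  67  68  69 149 152 143 138]
 [110 116  80  86  84  65  68  68 189 157 142 138]
 [110 116  75  85  82  76  67  68 154 165 142 137]
 [112 116  72  85  85  79  66  67  76 145 140 136]
 [108 116  70  84  84  83  64  67  66 133 140 135]
 [107 115  70  83  84  84  68  68  66  83 137 134]
 [107 115  69  81  84  84  76  64  66  67 108 133]
 [112 119  84  87  98 100 101  92  98 101 106 138]]
```

```bash
python3 -c "
from h import *
go([.572,.0752,.097])"
```

```text
shift cm tool [-0.05  0.96 11.74] turn -0.008 F [ 0.4 -0.6  0.3] t 15.95 z 0.2141
```

```bash
python3 -m jog '[[0,0.5,1.5,-0.008,0.6],[0,0.5,1.5,0,0.6],[0,0,1.5,0,0.6],[0,0,1.5,0,0.6],[0,0,1,0,0.6],[0,0,1,0,0.6],[0,0,0.5,0,0.6],[0,0,0,0,0.6],[0,0,0,0,0.6],[0,0,0,0,0.6]]' 
python3 - <<'E'
from h import *
go([.572,.0752,.097])
c=cam('wrist'); c['fish']=1
m=cv2.inRange(cv2.cvtColor(c['img'],cv2.COLOR_BGR2HSV),(5,110,90),(20,220,255))
k,l,st,ce=cv2.connectedComponentsWithStats(m)
for i in range(1,k):
    if 200<st[i,4]<9000 and abs(ce[i][0]-325)<60: print(st[i],ce[i])
for z in(.11,.115): print(onz(c,330,150,z))
E
```

```text
time: 16.95
ee_pos: [0.5734, 0.0698, 0.1202]
eef_rot: [0.629, 0.776, 0.021, -0.04]
ft_force: [0.3, 0.1, -0.1]
width: 0.0347
shift cm tool [0.35 0.01 2.36] turn -0.005 F [ 0.3  0.1 -0.1] t 16.95 z 0.1202
[ 308  204   25   45 1076] [319.96654275 226.56319703]
[309 278  24  15 332] [320.5        284.55421687]
[0.5673948  0.12409871 0.11      ]
[0.56733278 0.12399135 0.115     ]
```

```bash
python3 -m jog '[[0.35,0,0.6,0,0.6],[0.1,0,0.6,0,0.6],[0,0,0.6,0,0.6],[0,0,0.4,0,0.6],[0,0,0.2,0,0.6],[0,0,0,0,0.85],[0,0,0,0,1],[0,0,0,0,1],[0,0,0,0,1],[0,0,0,0,1]]' 25
```

```text
time: 18.0
ee_pos: [0.5718, 0.077, 0.0954]
eef_rot: [0.629, 0.776, 0.022, -0.039]
ft_force: [0.6, 0.4, -1.7]
width: 0.0154
```

```bash
python3 -c "
from h import *
go([.572,.0752,.097])"
```

```text
shift cm tool [-0.16 -0.02 -0.17] turn -0.004 F [ 0.6  0.4 -1.7] t 18.0 z 0.0954
```

```bash
python3 -m jog '[[0.05,-1.0,-0.65,0,1],[0.03,-1.15,-0.33,0,1],[0,-1.2,0,0,1],[-0.03,-1.1,0.35,0,1],[0,0,0,0,1],[0,0,0,0,1],[0,0,0,0,1],[0,0,0,0,1],[0,0,0,0,1],[0,0,0,0,1]]'
cat >> h.py <<'E'
E10=.5485
def th(off=None):
    s=r.read_state(); p=np.array(s['ee_pos']); M=R.from_quat(s['eef_rot']).as_matrix()
    x=(p@e1-E10)*1000; z=(p[2]+.0175-.085)*1000; t=np.arctan2(-x,z)
    print('x,z',x.round(1),z.round(1),'rad',np.hypot(x,z).round(1),'theta',t.round(3),'e2',(p@e2*1000).round(1),'toolz',M[:,2].round(3),'F e1,e2,z',np.round([s['ft_force']@e1,s['ft_force']@e2,s['ft_force'][2]],1),'w',s['width'])
E
python3 -c "
from h import *
th()"
```

```text
time: 19.0
ee_pos: [0.5357, 0.0686, 0.106]
eef_rot: [0.628, 0.777, 0.028, -0.032]
ft_force: [-0.9, 0.3, -0.3]
width: 0.0152
x,z -10.5 38.5 rad 39.9 theta 0.266 e2 -47.1 toolz [-0.015  0.085 -0.996] F e1,e2,z [-0.8  0.5 -0.3] w 0.015238993513033547
```

```bash
python3 -m jog '[[-0.05,-1.1,0.5,0,1],[-0.07,-0.9,0.8,0,1],[-0.1,-0.6,1.05,0,1],[-0.1,-0.3,1.2,0,1],[-0.1,0.05,1.2,0,1],[0,0,0,0,1],[0,0,0,0,1],[0,0,0,0,1],[0,0,0,0,1],[0,0,0,0,1]]'
python3 -c "
from h import *
th()"
```

```text
time: 20.0
ee_pos: [0.5065, 0.0624, 0.0646]
eef_rot: [0.628, 0.777, 0.029, -0.035]
ft_force: [-0.4, 0.3, -3.9]
width: 0.0145
x,z -40.3 -2.9 rad 40.4 theta 1.643 e2 -47.0 toolz [-0.018  0.09  -0.996] F e1,e2,z [-0.3  0.4 -3.9] w 0.014546333926369864
```

```bash
cat > tr.py <<'E'
from h import *
from scipy.optimize import least_squares
K=4; up=lambda i:cv2.resize(i,None,fx=K,fy=K,interpolation=cv2.INTER_CUBIC)
s0=np.load('scene.npy',allow_pickle=True).item(); s1=np.load('scene2.npy',allow_pickle=True).item(); s2=cam('scene'); np.save('sceneL.npy',s2,allow_pickle=True)
def tr(name,P,half,a,b):
    p=proj(a,P); A,B=up(a['img']),up(b['img']); c=np.round(p*K).astype(int); h=int(half*K); t=A[c[1]-h:c[1]+h,c[0]-h:c[0]+h]
    m=h+8*K; S=B[c[1]-m:c[1]+m,c[0]-m:c[0]+m]
    q=cv2.matchTemplate(S,t,cv2.TM_CCOEFF_NORMED); _,v,_,l=cv2.minMaxLoc(q)
    new=p+(np.array(l)+h-m)/K
    f=lambda x: proj(b,np.array(P)+e2*x[0]+[0,0,x[1]])-new
    print(name,round(v,3),'px',(new-p).round(2),'e2,dz mm',(least_squares(f,[0,0],x_scale=.001).x*1000).round(1))
D=.0515
for n,P,h in(('plate -x',[.5235,-.0425,.095],5),('plate +x',[.612,-.022,.095],5),('lever end',[.629,.0263,.112],6),('paddle -y outer',[.454,-.0385,.128],5),('paddle +y outer',[.444,.011,.128],5),('paddle in +y',[.503,.026,.128],5)):
    tr(n,np.array(P)-e2*D,h,s1,s2)
pl=np.array([.612,-.022,.095])-e2*D
tr('movjaw ~+x',pl+e2*.023-[0,0,.004],5,s1,s2)
tr('fixed jaw',[.628,-.118,.086],6,s1,s2)
E
python3 tr.py
```

```text
plate -x 0.858 px [ 0.25 -0.5 ] e2,dz mm [0.9 1.6]
plate +x 0.997 px [ 0.   -0.25] e2,dz mm [0.  1.1]
lever end 0.988 px [1.25 0.25] e2,dz mm [ 3.9 -3.6]
paddle -y outer 0.978 px [ 1.5  -2.25] e2,dz mm [5.3 6.3]
paddle +y outer 0.956 px [ 1.5  -2.25] e2,dz mm [5.2 6.4]
paddle in +y 0.902 px [ 1.75 -1.25] e2,dz mm [5.7 2.1]
movjaw ~+x 0.973 px [1.5 0. ] e2,dz mm [ 4.7 -3. ]
fixed jaw 1.0 px [0. 0.] e2,dz mm [0. 0.]
```

```bash
python3 -m jog '[[-0.1,0.3,1.2,0,1],[-0.1,0.6,1.1,0,1],[-0.08,0.9,0.8,0,1],[0,0,0,0,1],[0,0,0,0,1],[0,0,0,0,1],[0,0,0,0,1],[0,0,0,0,1],[0,0,0,0,1],[0,0,0,0,1]]'
python3 -c "
from h import *
th()"; python3 tr.py
```

```text
time: 21.05
ee_pos: [0.5117, 0.0634, 0.0289]
eef_rot: [0.628, 0.776, 0.02, -0.045]
ft_force: [0.7, 0.9, -8.4]
width: 0.0139
x,z -35.1 -38.6 rad 52.1 theta 2.404 e2 -47.1 toolz [-0.044  0.087 -0.995] F e1,e2,z [ 0.9  0.7 -8.4] w 0.013913903651539253
plate -x 0.864 px [ 0.  -0.5] e2,dz mm [0.1 2.1]
plate +x 0.998 px [0. 0.] e2,dz mm [0. 0.]
lever end 0.987 px [1.75 0.  ] e2,dz mm [ 5.5 -3.5]
paddle -y outer 0.979 px [ 2.   -2.25] e2,dz mm [6.8 5.6]
paddle +y outer 0.96 px [ 2.   -2.25] e2,dz mm [6.8 5.7]
paddle in +y 0.91 px [ 2.25 -1.  ] e2,dz mm [7.3 0.2]
movjaw ~+x 0.972 px [1.5  0.25] e2,dz mm [ 4.6 -4.1]
fixed jaw 1.0 px [0. 0.] e2,dz mm [0. 0.]
```

```bash
cat > gr.py <<'E'
from h import *
th()
c=cam('wrist'); c['fish']=1; T=np.array(c['camera_from_world']); o=-T[:3,:3].T@T[:3,3]; print('cam',o.round(4))
m=cv2.inRange(cv2.cvtColor(c['img'],cv2.COLOR_BGR2HSV),(5,110,60),(20,230,255))
k,l,st,ce=cv2.connectedComponentsWithStats(m)
for i in range(1,k):
    if 150<st[i,4]<9000 and abs(ce[i][0]-325)<60:
        print(st[i],ce[i].round(1))
        for rr in range(st[i,1]+2,st[i,1]+st[i,3],6):
            q=np.where(l[rr]==i)[0]
            if len(q):
                a,b=q[0]-.5,q[-1]+.5; d=[ray(c,x,rr)[1] for x in(a,b)]
                ang=np.arccos(d[0]@d[1]); dist=.008/np.sin(ang/2); u=(d[0]+d[1]); u/=np.linalg.norm(u)
                g=o+u*dist; x,z=(g@e1-E10)*1000,(g[2]-.085)*1000; print(rr,a,b,'axis pt',g.round(4),'x,z',x.round(1),z.round(1),'th',np.arctan2(-x,z).round(2),'e2',(g@e2).round(4))
E
python3 gr.py
```

```text
x,z -35.1 -38.6 rad 52.2 theta 2.403 e2 -47.1 toolz [-0.044  0.087 -0.995] F e1,e2,z [ 0.3 -0.2 -7.6] w 0.013631593428740344
cam [0.5049 0.113  0.2014]
[302 232  34  17 411] [318.2 240.4]
234 302.5 335.5 axis pt [0.5088 0.0762 0.0555] x,z -35.1 -29.5 th 2.27 e2 -0.0339
240 301.5 335.5 axis pt [0.5091 0.0745 0.0604] x,z -35.3 -24.6 th 2.18 e2 -0.0356
246 301.5 335.5 axis pt [0.5096 0.0718 0.0611] x,z -35.2 -23.9 th 2.17 e2 -0.0384
[355 236  11  55 313] [361.2 263.2]
238 358.5 363.5 axis pt [ 0.664  -0.112  -0.7527] x,z 76.4 -837.7 th -3.05 e2 -0.2509
244 356.5 364.5 axis pt [ 0.6059 -0.0393 -0.3923] x,z 35.2 -477.3 th -3.07 e2 -0.1675
250 359.5 365.5 axis pt [ 0.6481 -0.104  -0.5857] x,z 62.6 -670.7 th -3.05 e2 -0.2396
256 359.5 365.5 axis pt [ 0.6515 -0.1191 -0.5817] x,z 62.6 -666.7 th -3.05 e2 -0.2552
262 360.5 365.5 axis pt [ 0.6864 -0.1833 -0.733 ] x,z 83.1 -818.0 th -3.04 e2 -0.3253
268 360.5 365.5 axis pt [ 0.6904 -0.2014 -0.7276] x,z 83.1 -812.6 th -3.04 e2 -0.3438
274 359.5 365.5 axis pt [ 0.6616 -0.1644 -0.5683] x,z 62.9 -653.3 th -3.05 e2 -0.3015
280 355.5 364.5 axis pt [ 0.6073 -0.083  -0.3089] x,z 27.2 -393.9 th -3.07 e2 -0.2105
286 356.5 363.5 axis pt [ 0.6394 -0.1518 -0.4504] x,z 43.9 -535.4 th -3.06 e2 -0.2846
[270 277 193  25 912] [330.  290.9]
279 304.5 334.5 axis pt [0.5145 0.0498 0.0472] x,z -35.2 -37.8 th 2.39 e2 -0.061
285 304.5 334.5 axis pt [0.5152 0.0468 0.0483] x,z -35.2 -36.7 th 2.38 e2 -0.064
291 304.5 462.5 axis pt [0.5134 0.1011 0.1728] x,z -25.4 87.8 th 0.28 e2 -0.0106
297 304.5 384.5 axis pt [0.5142 0.0869 0.1447] x,z -27.6 59.7 th 0.43 e2 -0.0247
```

```bash
python3 -m jog '[[0,0,0,0,0.7],[0,0,0,0,0.7],[0,0,-0.5,0,0.7],[0.1,0,-0.5,0,0.7],[0.1,0,-0.6,0,0.7],[0,0,0,0,1],[0,0,0,0,1],[0,0,0,0,1],[0,0,0,0,1],[0,0,0,0,1]]' 60
python3 gr.py | head -6; python3 tr.py
```

```text
time: 22.15
ee_pos: [0.5124, 0.0638, 0.0488]
eef_rot: [0.629, 0.776, 0.021, -0.045]
ft_force: [-1.6, -0.4, 1.7]
width: 0.0145
x,z -34.3 -18.7 rad 39.1 theta 2.07 e2 -46.8 toolz [-0.043  0.089 -0.995] F e1,e2,z [-1.7 -0.1  1.7] w 0.014485190342947535
cam [0.5056 0.1132 0.2213]
[304 223  31  26 533] [318.5 236.4]
225 305.5 332.5 axis pt [0.5093 0.0736 0.042 ] x,z -35.3 -43.0 th 2.46 e2 -0.0366
231 304.5 333.5 axis pt [0.5097 0.0731 0.055 ] x,z -34.9 -30.0 th 2.28 e2 -0.0371
237 304.5 333.5 axis pt [0.5104 0.07   0.0557] x,z -34.9 -29.3 th 2.27 e2 -0.0404
plate -x 0.866 px [ 0.  -0.5] e2,dz mm [0.1 2.1]
plate +x 0.998 px [0. 0.] e2,dz mm [0. 0.]
lever end 0.99 px [1.75 0.  ] e2,dz mm [ 5.5 -3.5]
paddle -y outer 0.979 px [ 2.   -2.25] e2,dz mm [6.8 5.6]
paddle +y outer 0.959 px [ 2.   -2.25] e2,dz mm [6.8 5.7]
paddle in +y 0.913 px [ 2.25 -1.25] e2,dz mm [7.3 1.2]
movjaw ~+x 0.972 px [1.5  0.25] e2,dz mm [ 4.6 -4.1]
fixed jaw 1.0 px [0. 0.] e2,dz mm [0. 0.]
```

```bash
python3 -m jog '[[-0.07,0.6,0.8,0,1],[-0.05,0.8,0.6,0,1],[-0.03,0.9,0.4,0,1],[0,0,0,0,1],[0,0,0,0,1],[0,0,0,0,1],[0,0,0,0,1],[0,0,0,0,1],[0,0,0,0,1],[0,0,0,0,1]]'
python3 gr.py | head -6; python3 tr.py
```

```text
time: 23.25
ee_pos: [0.5376, 0.0689, 0.0325]
eef_rot: [0.629, 0.776, 0.023, -0.044]
ft_force: [-0.8, -0.3, 2.1]
width: 0.014
x,z -8.5 -35.0 rad 36.0 theta 2.902 e2 -47.2 toolz [-0.039  0.09  -0.995] F e1,e2,z [-0.8 -0.1  2.1] w 0.014034483151468368
cam [0.5301 0.1179 0.2051]
[304 223  31  26 532] [318.4 236.4]
225 305.5 332.5 axis pt [0.5346 0.0787 0.0257] x,z -9.4 -59.3 th 2.98 e2 -0.037
231 304.5 332.5 axis pt [0.5348 0.0767 0.0328] x,z -9.6 -52.2 th 2.96 e2 -0.039
237 304.5 333.5 axis pt [0.5356 0.075  0.0394] x,z -9.2 -45.6 th 2.94 e2 -0.0408
plate -x 0.859 px [ 0.   -0.25] e2,dz mm [0.1 1. ]
plate +x 0.998 px [0. 0.] e2,dz mm [0. 0.]
lever end 0.981 px [2.25 0.25] e2,dz mm [ 7.1 -5.6]
paddle -y outer 0.976 px [ 2.   -2.75] e2,dz mm [7.  7.5]
paddle +y outer 0.985 px [ 2.25 -2.5 ] e2,dz mm [7.7 6.2]
paddle in +y 0.933 px [-2.75 -8.  ] e2,dz mm [-7.9 35.5]
movjaw ~+x 0.934 px [1.5 0.5] e2,dz mm [ 4.6 -5.2]
fixed jaw 1.0 px [0. 0.] e2,dz mm [0. 0.]
```

```bash
cat > tr2.py <<'E'
from h import *
from scipy.optimize import least_squares
K=12
s1=np.load('scene2.npy',allow_pickle=True).item(); s2=cam('scene')
def meas(P,half,a,b):
    p=proj(a,P); x,y=p.astype(int); w=30
    A=cv2.resize(a['img'][y-w:y+w,x-w:x+w],None,fx=K,fy=K,interpolation=cv2.INTER_CUBIC);B=cv2.resize(b['img'][y-w:y+w,x-w:x+w],None,fx=K,fy=K,interpolation=cv2.INTER_CUBIC)
    c=w*K;h=half*K;m=h+5*K
    q=cv2.matchTemplate(B[c-m:c+m,c-m:c+m],A[c-h:c+h,c-h:c+h],cv2.TM_CCOEFF_NORMED); _,v,_,l=cv2.minMaxLoc(q)
    return (np.array(l)+h-m)/K,v
def b_of(a,b):
    L=[([.629,.0263,.112],6,68),([.454,-.0385,.128],5,-116),([.444,.011,.128],5,-116)]
    d=[(np.array(P)-e2*.0515,)+meas(np.array(P)-e2*.0515,h,a,b)+(xv,) for P,h,xv in L]
    f=lambda q:np.concatenate([proj(b,P+e2*q[0]-[0,0,q[1]*xv/100])-proj(a,P)-px for P,px,v,xv in d])
    s=least_squares(f,[0,0],x_scale=.001); print('b, rise/100mm (mm)',(s.x*1000).round(2),'res px',s.fun.round(2),'scores',[round(x[2],2) for x in d])
if __name__=='__main__':
    b_of(s1,s2)
E
python3 -m jog '[[0,1.0,0.1,0,1],[0,1.0,-0.15,0,1],[0,0,0,0,1],[0,0,0,0,1],[0,0,0,0,1],[0,0,0,0,1],[0,0,0,0,1],[0,0,0,0,1],[0,0,0,0,1],[0,0,0,0,1]]'
python3 gr.py | head -4; python3 tr2.py; python3 -c "
from tr2 import *
b_of(s1,np.load('sceneL.npy',allow_pickle=True).item())"
```

```text
time: 24.35
ee_pos: [0.5545, 0.0722, 0.0332]
eef_rot: [0.629, 0.776, 0.02, -0.047]
ft_force: [-1.9, -1.2, 4.2]
width: 0.0144
x,z 8.6 -34.3 rad 35.4 theta -2.895 e2 -47.5 toolz [-0.047  0.091 -0.995] F e1,e2,z [-2.1 -0.8  4.2] w 0.01444310764059113
cam [0.5484 0.1213 0.2059]
[304 223  30  26 527] [318.3 236.4]
225 305.5 332.5 axis pt [0.5514 0.0821 0.0264] x,z 7.7 -58.6 th -3.01 e2 -0.0373
b, rise/100mm (mm) [7.14 6.5 ] res px [ 0.2  -0.12 -0.11  0.05 -0.17 -0.1 ] scores [0.98, 0.96, 0.98]
b, rise/100mm (mm) [6.95 6.25] res px [-0.03 -0.38 -0.17 -0.19 -0.06 -0.  ] scores [0.99, 0.97, 0.98]
```

```bash
python3 -m jog '[[-0.03,1.1,-0.45,0,1],[0,0.95,-0.75,0,1],[0.02,0.7,-1.0,0,1],[0,0,0,0,1],[0,0,0,0,1],[0,0,0,0,1],[0,0,0,0,1],[0,0,0,0,1],[0,0,0,0,1],[0,0,0,0,1]]'
python3 gr.py | head -4; python3 tr2.py
```

```text
time: 25.5
ee_pos: [0.5755, 0.0764, 0.0481]
eef_rot: [0.628, 0.776, 0.015, -0.052]
ft_force: [0.2, 0.9, -4.0]
width: 0.0146
x,z 30.1 -19.4 rad 35.8 theta -2.144 e2 -47.9 toolz [-0.063  0.089 -0.994] F e1,e2,z [ 0.4  0.8 -4. ] w 0.014632616566449317
cam [0.5721 0.1258 0.2207]
[304 223  31  26 547] [318.7 236.4]
225 305.5 332.5 axis pt [0.5723 0.0862 0.0413] x,z 29.0 -43.7 th -2.56 e2 -0.0377
b, rise/100mm (mm) [7.68 6.36] res px [ 0.13 -0.22 -0.11  0.02 -0.17 -0.12] scores [0.98, 0.96, 0.98]
```

```bash
python3 -m jog '[[0,0,0,0,0.6],[0,0,0,0,0.6],[0,0,0,0,0.6],[0.1,0,-1.5,0,0.6],[0.25,0,-2.5,0,0.6],[0.3,0,-3,0,0.6],[0.3,0,-3,0,0.6],[0.2,0,-2,0,0.6],[0,0,-1,0,0.6],[0,0,0,0,0.6]]'
python3 -c "
from h import *
go([.589,-.127,.172])"
```

```text
time: 26.6
ee_pos: [0.5831, 0.0748, 0.1912]
eef_rot: [0.63, 0.775, 0.017, -0.05]
ft_force: [-0.2, 0.9, 0.3]
width: 0.0349
shift cm tool [-19.97  -3.52   0.06] turn -0.006 F [-0.2  0.9  0.3] t 26.6 z 0.1912
```

```bash
python3 -m jog '[[-2,-0.3,0,-0.006,0.6],[-4,-0.7,0,0,0.6],[-4,-0.7,0,0,0.6],[-4,-0.7,0,0,0.6],[-3,-0.6,0,0,0.6],[-2,-0.5,0,0,0.6],[-1,0,0,0,0.6],[0,0,0,0,0.6],[0,0,0,0,0.6],[0,0,0,0,0.6]]'
python3 - <<'E'
from h import *
go([.589,-.127,.172])
c=cam('wrist'); c['fish']=1; np.save('wg.npy',c,allow_pickle=True); cv2.imwrite('pics/wg.png',c['img'])
T=np.array(c['camera_from_world']); print((-T[:3,:3].T@T[:3,3]).round(4))
# profile along e2 at z=.0955 for several e1
for u in(-.03,-.02,0.02,.03):
    print(u)
    for v in np.arange(-.215,-.175,.001):
        p=e1*(E10+u)+e2*v+[0,0,.0955]; q=proj(c,p); px=cv2.getRectSubPix(c['img'],(1,1),tuple(map(float,q)))[0,0]
        print('%.0f:%s'%(v*1000,'/'.join(map(str,px[::-1]))),end=' ')
    print(q.round(0))
E
```

```text
time: 27.6
ee_pos: [0.5878, -0.1301, 0.1643]
eef_rot: [0.625, 0.779, 0.015, -0.055]
ft_force: [-0.3, 0.6, -1.0]
width: 0.0346
shift cm tool [ 0.35  0.15 -0.74] turn 0.005 F [-0.3  0.6 -1. ] t 27.6 z 0.1643
[ 0.5845 -0.0813  0.3371]
-0.03
-215:66/88/124 -214:67/89/124 -213:74/94/126 -212:158/160/165 -211:239/231/218 -210:247/240/228 -209:245/238/226 -208:243/236/224 -207:245/238/226 -206:247/241/228 -205:244/238/225 -204:204/195/182 -203:122/115/110 -202:96/90/89 -201:95/90/89 -200:92/88/88 -199:80/82/90 -198:66/81/108 -197:71/98/138 -196:77/115/167 -195:81/126/185 -194:81/126/186 -193:82/128/186 -192:82/127/186 -191:83/129/187 -190:83/128/186 -189:83/129/188 -188:84/129/188 -187:83/128/188 -186:84/130/189 -185:83/130/190 -184:84/130/190 -183:83/131/190 -182:84/132/191 -181:85/132/192 -180:85/132/192 -179:86/132/193 -178:84/130/190 -177:82/122/175 -176:73/97/134 -175:71/94/129 [289. 124.]
-0.02
-215:186/142/93 -214:186/142/93 -213:187/145/96 -212:213/185/149 -211:244/236/219 -210:247/241/228 -209:245/239/227 -208:244/237/225 -207:245/238/226 -206:248/242/230 -205:248/243/231 -204:244/
[... 1136 characters left out ...]
7 -175:97/114/139 [353. 124.]
0.03
-215:188/145/96 -214:186/143/96 -213:182/141/95 -212:179/140/95 -211:183/156/126 -210:236/227/208 -209:246/241/228 -208:246/241/228 -207:246/240/228 -206:247/241/229 -205:249/244/232 -204:248/243/231 -203:203/196/183 -202:104/98/94 -201:94/89/87 -200:93/89/88 -199:90/87/88 -198:75/80/92 -197:66/82/111 -196:71/100/140 -195:77/117/169 -194:82/127/184 -193:82/127/186 -192:82/126/185 -191:82/126/185 -190:81/126/185 -189:82/127/187 -188:81/127/187 -187:82/127/187 -186:82/127/187 -185:82/128/189 -184:83/128/189 -183:83/129/189 -182:83/130/190 -181:83/131/192 -180:84/132/193 -179:83/132/193 -178:83/131/192 -177:82/129/187 -176:78/117/169 -175:71/96/135 [366. 124.]
```

```bash
cat > gp.py <<'E'
from h import *
import sys
def prof(c,z=.0955,pr=True):
    T=np.array(c['camera_from_world']); o=-T[:3,:3].T@T[:3,3]
    v=np.arange(-.222,-.168,.0005); out=[]
    im=c['img'].astype(np.float32)
    for x in v:
        a=[]
        for u in list(np.arange(-.038,-.0255,.0005))+list(np.arange(.022,.036,.0005)):
            q=proj(c,e1*(E10+u)+e2*(x+u*.024)+np.array([0,0,z])); a.append(cv2.getRectSubPix(im,(1,1),tuple(map(float,q)))[0,0])
        out.append(np.mean(a,0))
    out=np.array(out); R_,B_=out[:,2],out[:,0]
    print('cam e2 %.1f z %.1f'%(o@e2*1000,o[2]*1000))
    for x,a,b in zip(v,R_,B_):
        if -.206<x<-.191: print('%.1f:%d/%d'%(x*1000,a,b),end=' ')
    # edges
    i0=np.argmax(R_>160); ipk=i0+np.argmin(np.diff(R_[i0:i0+30])); 
    print('\nR plate back steepest %.1f'%(v[ipk]*1000+.25),'B jaw front steepest',(v[ipk+4:][np.argmax(np.diff(B_[ipk+4:ipk+26]))]*1000+.25).round(1))
if __name__=='__main__':
    c=cam('wrist'); c['fish']=1; np.save(sys.argv[1],c,allow_pickle=True); prof(c)
E
python3 -c "
from gp import *
prof(np.load('wg.npy',allow_pickle=True).item())"
python3 -m jog '[[0.5,0,0,0,0.6],[0.5,0,0,0,0.6],[0.2,0,0,0,0.6],[0,0,0,0,0.6],[0,0,0,0,0.6],[0,0,0,0,0.6],[0,0,0,0,0.6],[0,0,0,0,0.6],[0,0,0,0,0.6],[0,0,0,0,0.6]]'; python3 gp.py wg1.npy
python3 -m jog '[[1,0,0,0,0.6],[1,0,0,0,0.6],[1,0,0,0,0.6],[0.5,0,0,0,0.6],[0,0,0,0,0.6],[0,0,0,0,0.6],[0,0,0,0,0.6],[0,0,0,0,0.6],[0,0,0,0,0.6],[0,0,0,0,0.6]]'; python3 gp.py wg2.npy
```

```text
cam e2 -204.0 z 337.1
-205.5:247/230 -205.0:247/230 -204.5:245/227 -204.0:238/219 -203.5:198/182 -203.0:151/140 -202.5:120/118 -202.0:101/103 -201.5:95/100 -201.0:93/98 -200.5:92/97 -200.0:90/96 -199.5:85/93 -199.0:79/92 -198.5:72/93 -198.0:68/99 -197.5:66/110 -197.0:68/124 -196.5:70/139 -196.0:74/153 -195.5:77/166 -195.0:79/177 -194.5:81/183 -194.0:81/185 -193.5:81/185 -193.0:81/185 -192.5:81/185 -192.0:82/185 -191.5:82/185 
R plate back steepest -203.2 B jaw front steepest -196.7
time: 28.65
ee_pos: [0.5857, -0.1139, 0.1662]
eef_rot: [0.623, 0.78, 0.015, -0.055]
ft_force: [0.6, -0.9, -0.7]
width: 0.0351
cam e2 -187.9 z 339.1
-205.5:247/229 -205.0:247/229 -204.5:244/225 -204.0:236/214 -203.5:217/192 -203.0:183/159 -202.5:142/123 -202.0:117/103 -201.5:105/94 -201.0:101/91 -200.5:100/91 -200.0:98/93 -199.5:95/95 -199.0:90/97 -198.5:84/100 -198.0:75/106 -197.5:69/116 -197.0:67/130 -196.5:70/145 -196.0:73/159 -195.5:76/171 -195.0:78/178 -194.5:79/182 -194.0:79/183 -193.5:79/184 -193.0:79/184 -192.5:79/184 -192.0:79/184 -191.5:80/184 
R plate back steepest -202.8 B jaw front steepest -196.7
time: 29.7
ee_pos: [0.5774, -0.0766, 0.1703]
eef_rot: [0.623, 0.78, 0.015, -0.055]
ft_force: [-0.2, -0.8, -0.2]
width: 0.0351
cam e2 -149.6 z 343.2
-205.5:216/198 -205.0:227/208 -204.5:237/215 -204.0:232/207 -203.5:219/192 -203.0:188/163 -202.5:157/135 -202.0:129/113 -201.5:119/105 -201.0:113/100 -200.5:111/98 -200.0:107/97 -199.5:103/96 -199.0:95/100 -198.5:86/106 -198.0:75/118 -197.5:70/132 -197.0:70/148 -196.5:73/163 -196.0:76/176 -195.5:77/180 -195.0:78/182 -194.5:78/183 -194.0:79/183 -193.5:79/184 -193.0:79/184 -192.5:79/184 -192.0:79/184 -191.5:79/184 
R plate back steepest -202.8 B jaw front steepest -197.2
```

```bash
python3 -m jog '[[2,0.3,0,0,0.6],[3.5,0.5,0,0,0.6],[3.5,0.5,0,0,0.6],[3.5,0.5,0,0,0.6],[2.5,0.5,0,0,0.6],[1,0.3,0,0,0.6],[0,0,0,0,0.6],[0,0,0,0,0.6],[0,0,0,0,0.6],[0,0,0,0,0.6]]'; python3 gr.py | head -12; python3 -c "
from h import *
go([.5755,.0764,.046])"; python3 tr2.py
```

```text
time: 30.75
ee_pos: [0.5682, 0.0825, 0.1856]
eef_rot: [0.627, 0.777, 0.014, -0.054]
ft_force: [0.0, 0.2, -0.0]
width: 0.0348
x,z 24.2 118.1 rad 120.5 theta -0.202 e2 -40.4 toolz [-0.066  0.09  -0.994] F e1,e2,z [ 0.   0.2 -0. ] w 0.03481464967352865
cam [0.565  0.1317 0.3583]
[325 203  15  46 615] [331.8 227. ]
205 324.5 339.5 axis pt [0.5737 0.0844 0.0314] x,z 30.0 -53.6 th -2.63 e2 -0.0398
211 324.5 339.5 axis pt [0.5751 0.0782 0.0324] x,z 30.0 -52.6 th -2.62 e2 -0.0461
217 324.5 339.5 axis pt [0.5765 0.0721 0.0334] x,z 30.1 -51.6 th -2.61 e2 -0.0524
223 324.5 339.5 axis pt [0.5779 0.0659 0.0345] x,z 30.1 -50.5 th -2.6 e2 -0.0587
229 324.5 339.5 axis pt [0.5793 0.0598 0.0358] x,z 30.2 -49.2 th -2.59 e2 -0.065
235 324.5 339.5 axis pt [0.5807 0.0536 0.037 ] x,z 30.3 -48.0 th -2.58 e2 -0.0713
241 324.5 338.5 axis pt [0.5827 0.0414 0.0156] x,z 29.7 -69.4 th -2.74 e2 -0.0837
247 324.5 338.5 axis pt [0.5842 0.0349 0.0171] x,z 29.8 -67.9 th -2.73 e2 -0.0904
shift cm tool [-2.15  1.22 13.77] turn 0.0 F [ 0.1 -0.6 -0.3] t 30.8 z 0.1856
b, rise/100mm (mm) [7.69 5.72] res px [ 0.22 -0.16 -0.17 -0.13 -0.16  0.06] scores [0.99, 0.97, 0.98]
```

```bash
python3 -m jog '[[0,0.6,1,0,0.6],[-0.2,0.6,2,0,0.6],[-0.3,0,2.5,0,0.6],[-0.3,0,2.5,0,0.6],[-0.3,0,2,0,0.6],[-0.2,0,1.5,0,0.6],[-0.2,0,1,0,0.6],[0,0,0.5,0,0.6],[0,0,0,0,0.6],[0,0,0,0,0.6]]'; python3 -c "
from h import *
go([.5755,.0764,.041])"; python3 gr.py | head -5
```

```text
time: 31.85
ee_pos: [0.5766, 0.0807, 0.0449]
eef_rot: [0.628, 0.776, 0.014, -0.054]
ft_force: [0.0, 0.4, 0.5]
width: 0.0349
shift cm tool [-0.43 -0.18  0.36] turn -0.002 F [0.  0.4 0.5] t 31.85 z 0.0449
x,z 32.0 -22.6 rad 39.2 theta -2.185 e2 -44.0 toolz [-0.066  0.089 -0.994] F e1,e2,z [0.1 0.4 0.5] w 0.03487687739985697
cam [0.5735 0.1299 0.2176]
[301 232  29  17 331] [313.9 240.5]
234 300.5 328.5 axis pt [0.5719 0.0864 0.0457] x,z 28.7 -39.3 th -2.51 e2 -0.0375
240 300.5 328.5 axis pt [0.5727 0.0831 0.0465] x,z 28.7 -38.5 th -2.5 e2 -0.0408
```

```bash
python3 -m jog '[[-0.3,-0.2,0.4,0,0.6],[0,0,0,0,0.8],[0,0,0,0,1],[0,0,0,0,1],[0,0,0,0,1],[0,0,0,0,1],[0,0.45,-0.7,0,1],[0,0.3,-0.8,0,1],[0,0,0,0,1],[0,0,0,0,1]]' 60; python3 gr.py | head -5; python3 tr2.py
```

```text
time: 32.9
ee_pos: [0.5813, 0.0785, 0.0553]
eef_rot: [0.627, 0.777, 0.012, -0.055]
ft_force: [-3.2, -0.6, -6.9]
width: 0.0145
x,z 36.2 -12.2 rad 38.2 theta -1.895 e2 -47.1 toolz [-0.071  0.089 -0.994] F e1,e2,z [-3.3  0.1 -6.9] w 0.01451301421949405
cam [0.579  0.1277 0.228 ]
[304 228  31  21 470] [318.6 238.4]
230 304.5 332.5 axis pt [0.5784 0.0869 0.0555] x,z 35.1 -29.5 th -2.27 e2 -0.0384
236 303.5 334.5 axis pt [0.5794 0.0879 0.0728] x,z 36.3 -12.2 th -1.89 e2 -0.0376
b, rise/100mm (mm) [7.88 6.26] res px [ 0.11 -0.19 -0.04  0.03 -0.2  -0.12] scores [0.98, 0.96, 0.98]
```

```bash
python3 -m jog '[[0,0.18,-0.7,0,1],[0,0.07,-0.6,0,1],[0,0,0,0,1],[0,0,0,0,1],[0,0,0,0,1],[0,0,0,0,1],[0,0,0,0,1],[0,0,0,0,1],[0,0,0,0,1],[0,0,0,0,1]]' 60; python3 gr.py | head -5
```

```text
time: 34.0
ee_pos: [0.583, 0.0784, 0.0674]
eef_rot: [0.627, 0.777, 0.011, -0.057]
ft_force: [-3.6, 1.0, -8.6]
width: 0.0145
x,z 37.8 -0.1 rad 37.8 theta -1.574 e2 -47.5 toolz [-0.074  0.089 -0.993] F e1,e2,z [-3.3  1.7 -8.6] w 0.014545965246955481
cam [0.5813 0.1277 0.24  ]
[304 227  31  22 465] [318.7 238.4]
229 304.5 332.5 axis pt [0.5799 0.0874 0.0674] x,z 36.7 -17.6 th -2.02 e2 -0.0382
235 303.5 334.5 axis pt [0.581  0.0884 0.0847] x,z 38.0 -0.3 th -1.58 e2 -0.0374
```

```bash
python3 -m jog '[[0,0,0,0,0.6],[0,0,0,0,0.6],[0,0,0,0,0.6],[0.1,0,-1.5,0,0.6],[0.25,0,-2.5,0,0.6],[0.25,0,-3,0,0.6],[0.2,0,-2.5,0,0.6],[0.1,0,-1.5,0,0.6],[0,0,-0.5,0,0.6],[0,0,0,0,0.6]]'
python3 gr.py | head -7; python3 -c "
from h import *
go([.5857,-.1139,.1662])"
```

```text
time: 35.05
ee_pos: [0.5972, 0.0743, 0.2008]
eef_rot: [0.629, 0.776, 0.019, -0.049]
ft_force: [-1.1, 0.5, -0.2]
width: 0.0347
x,z 50.8 133.3 rad 142.6 theta -0.364 e2 -54.6 toolz [-0.052  0.091 -0.995] F e1,e2,z [-1.   0.7 -0.2] w 0.03474815187562666
cam [0.5918 0.1233 0.3734]
[303 190  16  57 754] [310.5 219.2]
192 302.5 317.5 axis pt [0.579  0.0848 0.0455] x,z 35.3 -39.5 th -2.41 e2 -0.0405
198 302.5 317.5 axis pt [0.5804 0.0786 0.0463] x,z 35.3 -38.7 th -2.4 e2 -0.0468
204 302.5 317.5 axis pt [0.5817 0.0724 0.0472] x,z 35.3 -37.8 th -2.39 e2 -0.0532
210 302.5 318.5 axis pt [0.5841 0.0699 0.0684] x,z 37.1 -16.6 th -1.99 e2 -0.0561
shift cm tool [-18.43  -4.92   1.74] turn -0.005 F [-0.3  0.2  0.2] t 35.1 z 0.2003
```

```bash
python3 -m jog '[[-2,-1,0.3,-0.005,0.6],[-4,-1,0.3,0,0.6],[-4,-1,0.3,0,0.6],[-4,-1,0.3,0,0.6],[-3,-0.7,0.3,0,0.6],[-1.5,-0.2,0.2,0,0.6],[0,0,0,0,0.6],[0,0,0,0,0.6],[0,0,0,0,0.6],[0,0,0,0,0.6]]'
python3 gp.py wg3.npy; python3 tr2.py; python3 - <<'E'
from h import *
go([.5857,-.1139,.1662])
w=np.load('wg3.npy',allow_pickle=True).item(); s=cam('scene')
for n,c in(('w',w),('s',s)):
    m=cv2.inRange(cv2.cvtColor(c['img'],cv2.COLOR_BGR2HSV),(5,100,60),(22,230,255)); k,l,st,ce=cv2.connectedComponentsWithStats(m)
    p=proj(c,[.583,.0656,.085]); print(n,p)
    for i in range(1,k):
        if 20<st[i,4]<2000 and np.hypot(*(ce[i]-p))<40: print(st[i],ce[i].round(1))
E
```

```text
time: 36.1
ee_pos: [0.5833, -0.1161, 0.1578]
eef_rot: [0.625, 0.779, 0.016, -0.053]
ft_force: [0.2, 0.1, -0.6]
width: 0.0349
cam e2 -189.3 z 330.6
-205.5:246/228 -205.0:246/229 -204.5:246/228 -204.0:239/219 -203.5:214/193 -203.0:171/149 -202.5:135/118 -202.0:109/97 -201.5:101/91 -201.0:98/91 -200.5:95/92 -200.0:91/93 -199.5:84/96 -199.0:75/101 -198.5:67/109 -198.0:65/122 -197.5:66/137 -197.0:69/152 -196.5:72/164 -196.0:75/174 -195.5:77/179 -195.0:77/181 -194.5:77/182 -194.0:77/182 -193.5:77/182 -193.0:77/182 -192.5:78/182 -192.0:78/182 -191.5:78/182 
R plate back steepest -203.2 B jaw front steepest -197.2
b, rise/100mm (mm) [1.32 9.07] res px [-2.02  1.41  5.15  0.53 -2.33 -0.14] scores [0.99, 0.7, 0.98]
shift cm tool [ 0.25  0.24 -0.81] turn 0.007 F [ 1.   0.4 -0.1] t 36.2 z 0.1579
w [370.81322509  11.46151052]
s [346.96653303 175.99838756]
```

```bash
python3 -m jog '[[2,0.3,-0.5,0,0.6],[4,0.7,-0.5,0,0.6],[4,0.7,0,0,0.6],[4,0.7,0,0,0.6],[3,0.5,0,0,0.6],[1.5,0.3,0,0,0.6],[0,0,0,0,0.6],[0,0,0,0,0.6],[0,0,0,0,0.6],[0,0,0,0,0.6]]'; python3 -c "
from h import *
go([.5828,.0790,.0475])"; python3 tr2.py
```

```text
time: 37.25
ee_pos: [0.5752, 0.0757, 0.1877]
eef_rot: [0.625, 0.779, 0.017, -0.052]
ft_force: [0.1, -0.7, -0.6]
width: 0.0345
shift cm tool [-1.28  1.35 13.92] turn 0.006 F [ 0.1 -0.7 -0.6] t 37.25 z 0.1877
b, rise/100mm (mm) [8.12 6.06] res px [ 0.18 -0.09 -0.04  0.05 -0.2  -0.09] scores [0.99, 0.96, 0.98]
```

```bash
python3 -m jog '[[0,0.7,1,0.006,0.6],[-0.2,0.65,2,0,0.6],[-0.2,0,2.5,0,0.6],[-0.2,0,2.5,0,0.6],[-0.2,0,2,0,0.6],[-0.2,0,1.8,0,0.6],[-0.2,0,1.3,0,0.6],[0,0,0.5,0,0.6],[0,0,0,0,0.6],[0,0,0,0,0.6]]'; python3 -c "
from h import *
go([.5828,.0790,.0475])"; python3 gr.py | head -5
```

```text
time: 38.3
ee_pos: [0.5857, 0.0741, 0.0407]
eef_rot: [0.631, 0.774, 0.016, -0.051]
ft_force: [0.9, -0.7, 0.7]
width: 0.035
shift cm tool [ 0.6  -0.21 -0.61] turn -0.011 F [ 0.9 -0.7  0.7] t 38.3 z 0.0407
x,z 39.5 -26.8 rad 47.7 theta -2.166 e2 -52.3 toolz [-0.059  0.089 -0.994] F e1,e2,z [ 0.7 -0.9  0.7] w 0.035034427688237696
cam [0.5821 0.1234 0.2134]
[295 229  36  20 453] [311.2 239.4]
231 296.5 328.5 axis pt [0.5799 0.0866 0.0628] x,z 36.6 -22.2 th -2.12 e2 -0.039
237 294.5 329.5 axis pt [0.5805 0.087  0.0762] x,z 37.2 -8.8 th -1.8 e2 -0.0386
```

Now centre, pinch at 60 N, and turn with sideways load added.

```bash
python3 -m jog '[[0.5,-0.2,-0.5,-0.011,0.6],[0,0,0,0,0.8],[0,0,0,0,1],[0,0,0,0,1],[0,0,0,0,1],[0,0,0,0,1],[0,0.5,-0.5,0,1],[0,0.5,-0.5,0,1],[0,0,0,0,1],[0,0,0,0,1]]' 60; python3 gr.py | head -5
```

```text
time: 39.35
ee_pos: [0.5813, 0.0787, 0.0518]
eef_rot: [0.626, 0.777, 0.007, -0.061]
ft_force: [1.1, 0.1, 0.5]
width: 0.0131
x,z 36.2 -15.7 rad 39.5 theta -1.98 e2 -47.0 toolz [-0.085  0.087 -0.993] F e1,e2,z [ 1.1 -0.1  0.5] w 0.013097820614408303
cam [0.5814 0.1283 0.2244]
[302 236  35  14 319] [318.6 242.8]
238 302.5 335.5 axis pt [0.58   0.0896 0.0789] x,z 37.2 -6.1 th -1.73 e2 -0.036
244 301.5 336.5 axis pt [0.5807 0.0892 0.0878] x,z 37.8 2.8 th -1.5 e2 -0.0365
```

```bash
python3 -m jog '[[0,0.2,-0.5,0,1],[0,0.2,-0.5,0,1],[0,0.2,-0.5,0,1],[0,0,0,0,1],[0,0,0,0,1],[0,0,0,0,1],[0,0,0,0,1],[0,0,0,0,1],[0,0,0,0,1],[0,0,0,0,1]]' 60; python3 gr.py | head -5; python3 tr2.py
```

```text
time: 40.4
ee_pos: [0.5793, 0.0779, 0.0603]
eef_rot: [0.626, 0.777, -0.001, -0.068]
ft_force: [-1.5, 0.4, -5.0]
width: 0.0131
x,z 34.1 -7.2 rad 34.9 theta -1.779 e2 -47.3 toolz [-0.106  0.083 -0.991] F e1,e2,z [-1.4  0.7 -5. ] w 0.013126518621556876
cam [0.5829 0.1281 0.2327]
[302 236  35  13 318] [318.6 242.7]
238 302.5 335.5 axis pt [0.5785 0.089  0.0874] x,z 35.7 2.4 th -1.5 e2 -0.0363
244 301.5 336.5 axis pt [0.5794 0.0886 0.0963] x,z 36.5 11.3 th -1.27 e2 -0.0369
b, rise/100mm (mm) [8.43 5.98] res px [ 0.12 -0.15 -0.11  0.04 -0.11 -0.1 ] scores [0.98, 0.96, 0.98]
```

```bash
python3 -m jog '[[0,0,0,0,0.6],[0,0,0,0,0.6],[0,0,0,0,0.6],[0.1,0,-1.5,0,0.6],[0.25,0,-2.5,0,0.6],[0.25,0,-3,0,0.6],[0.2,0,-2.5,0,0.6],[0.1,0,-1.5,0,0.6],[0,0,-0.5,0,0.6],[0,0,0,0,0.6]]'
python3 gr.py | sed -n 2,9p; python3 -c "
from h import *
go([.5833,-.1161,.1600])"
```

```text
time: 41.5
ee_pos: [0.5943, 0.0759, 0.1898]
eef_rot: [0.627, 0.777, 0.004, -0.063]
ft_force: [-0.1, -0.1, -0.4]
width: 0.0347
cam [0.5957 0.1258 0.3623]
[306 195  17  54 758] [314.3 222.8]
197 306.5 322.5 axis pt [0.5768 0.0841 0.0559] x,z 33.0 -29.1 th -2.29 e2 -0.0407
203 306.5 322.5 axis pt [0.5781 0.0783 0.0567] x,z 33.1 -28.3 th -2.28 e2 -0.0467
209 306.5 322.5 axis pt [0.5795 0.0725 0.0576] x,z 33.1 -27.4 th -2.26 e2 -0.0526
215 306.5 322.5 axis pt [0.5808 0.0667 0.0585] x,z 33.2 -26.5 th -2.24 e2 -0.0585
221 306.5 322.5 axis pt [0.5822 0.061  0.0595] x,z 33.3 -25.5 th -2.22 e2 -0.0645
227 306.5 322.5 axis pt [0.5835 0.0552 0.0606] x,z 33.4 -24.4 th -2.2 e2 -0.0704
shift cm tool [-18.76  -4.96   1.37] turn 0.002 F [0.7 0.2 0.7] t 41.55 z 0.1893
```

```bash
python3 -m jog '[[-2,-1,0.3,0,0.6],[-4,-1,0.3,0,0.6],[-4,-1,0.3,0,0.6],[-4,-1,0.3,0,0.6],[-3,-0.7,0.2,0,0.6],[-1.5,-0.2,0,0,0.6],[0,0,0,0,0.6],[0,0,0,0,0.6],[0,0,0,0,0.6],[0,0,0,0,0.6]]'
python3 gp.py wg4.npy; python3 - <<'E'
from h import *
def st(c):
    s=c; return s
for f in('wg1','wg3','wg4'):
    c=np.load(f+'.npy',allow_pickle=True).item(); im=c['img'].astype(np.float32)
    v=np.arange(-.217,-.168,.0002); o=[]
    for x in v:
        a=[cv2.getRectSubPix(im,(1,1),tuple(map(float,proj(c,e1*(E10+u)+e2*(x+u*.024)+np.array([0,0,.0955])))))[0,0] for u in np.r_[-.038:-.0255:.001,.022:.036:.001]]
        o.append(np.mean(a,0))
    o=np.array(o);Rr,B=o[:,2],o[:,0]; i=np.where((v>-.205)&(v<-.2))[0]; j=np.where((v>-.2025)&(v<-.193))[0]; k=np.where((v>-.180)&(v<-.17))[0]
    pb=v[i][np.argmin(abs(Rr[i]-172))]; jb=v[j][np.argmin(abs(B[j]-140))]; jr=v[j][np.argmin(Rr[j])]; back=v[k][np.argmin(np.diff(B[k[0]:k[-1]+2]))]
    print(f,'plate back %.1f jaw B140 %.1f Rmin %.1f rear %.1f | gap140 %.2f'%(pb*1e3,jb*1e3,jr*1e3,back*1e3,(jb-pb)*1e3))
E
```

```text
time: 42.55
ee_pos: [0.5806, -0.1118, 0.1522]
eef_rot: [0.623, 0.779, 0.002, -0.068]
ft_force: [-0.1, -0.3, 0.4]
width: 0.0347
cam e2 -185.2 z 324.9
-205.5:247/229 -205.0:246/229 -204.5:243/224 -204.0:235/212 -203.5:211/187 -203.0:182/157 -202.5:135/118 -202.0:112/99 -201.5:102/92 -201.0:100/90 -200.5:99/89 -200.0:94/89 -199.5:83/93 -199.0:73/103 -198.5:66/116 -198.0:66/133 -197.5:68/148 -197.0:72/163 -196.5:75/175 -196.0:76/180 -195.5:77/182 -195.0:77/182 -194.5:77/183 -194.0:77/183 -193.5:77/183 -193.0:77/183 -192.5:77/183 -192.0:77/183 -191.5:78/183 
R plate back steepest -202.8 B jaw front steepest -198.2
wg1 plate back -202.8 jaw B140 -196.6 Rmin -197.0 rear -176.2 | gap140 6.20
wg3 plate back -203.0 jaw B140 -197.4 Rmin -198.2 rear -177.4 | gap140 5.60
wg4 plate back -202.8 jaw B140 -197.8 Rmin -198.2 rear -173.4 | gap140 5.00
```

```bash
python3 - <<'E'
from h import *
s0=np.load('scene.npy',allow_pickle=True).item(); s1=np.load('scene2.npy',allow_pickle=True).item(); s2=cam('scene'); np.save('scene5.npy',s2,allow_pickle=True)
v=np.arange(-.222,-.150,.003)
def pr(c,off=0,rng=(-.02,.036)):
    im=c['img'].astype(np.float32); o=[]
    for x in v:
        o.append(np.mean([cv2.getRectSubPix(im,(1,1),tuple(map(float,proj(c,e1*(E10+u)+e2*(x+off+u*.024)+np.array([0,0,.0965])))))[0,0] for u in np.arange(*rng,.002)],0))
    return np.array(o)
A,B,C=pr(s1),pr(s2),pr(s0,.0515)
for i,x in enumerate(v): print('%.0f'%(x*1000),'open',C[i,::-1].astype(int),'snug',A[i,::-1].astype(int),'now',B[i,::-1].astype(int))
E
```

```text
-222 open [140 136 128] snug [165 146 113] now [133 118  95]
-219 open [139 137 128] snug [154 141 117] now [119 111  98]
-216 open [144 142 133] snug [151 142 125] now [116 113 106]
-213 open [172 169 159] snug [172 166 151] now [141 138 131]
-210 open [211 208 197] snug [201 196 184] now [167 165 157]
-207 open [225 223 213] snug [208 206 196] now [171 169 162]
-204 open [205 204 196] snug [180 180 176] now [144 145 142]
-201 open [147 152 155] snug [117 126 136] now [ 96 105 115]
-198 open [ 84 103 124] snug [ 69  94 123] now [ 68  93 120]
-195 open [ 69 103 139] snug [ 71 109 148] now [ 71 104 137]
-192 open [ 81 124 166] snug [ 84 129 172] now [ 75 110 144]
-189 open [ 89 135 179] snug [ 90 137 181] now [ 75 111 145]
-186 open [ 91 138 183] snug [ 91 138 182] now [ 76 112 146]
-183 open [ 91 138 183] snug [ 89 136 180] now [ 79 113 146]
-180 open [ 89 134 178] snug [ 85 128 170] now [ 87 114 142]
-177 open [ 86 124 163] snug [ 81 115 149] now [ 92 108 126]
-174 open [ 83 110 140] snug [ 81 103 127] now [ 91  99 108]
-171 open [ 80  99 120] snug [ 80  97 116] now [ 88  96 103]
-168 open [ 77  94 114] snug [ 80  98 117] now [ 86  94 102]
-165 open [ 85 102 120] snug [ 93 108 124] now [ 83  91 101]
-162 open [118 125 133] snug [136 140 143] now [ 75  87 100]
-159 open [172 172 166] snug [191 189 181] now [ 73  88 105]
-156 open [215 212 202] snug [221 218 208] now [ 91 102 113]
-153 open [232 229 218] snug [230 227 216] now [137 138 136]
-150 open [235 232 221] snug [231 227 216] now [186 183 175]
```

```bash
python3 -m jog '[[0,0,-3,0,0.6],[0,0,-3,0,0.6],[0,-2,-3,0,0.6],[0,-4,-2,0,0.6],[0,-4,-2,0,0.6],[0,-4,0,0,0.6],[0,-3,0,0,0.6],[0,0,0,0,0.6],[0,0,0,0,0.6],[0,0,0,0,0.6]]'
cat > sj.py <<'E'
from h import *
s1=np.load('scene2.npy',allow_pickle=True).item(); s0=np.load('scene.npy',allow_pickle=True).item(); s2=cam('scene'); np.save('scene6.npy',s2,allow_pickle=True)
v=np.arange(-.222,-.140,.001)
def pr(c,off,rng):
    im=c['img'].astype(np.float32)
    return np.array([np.mean([cv2.getRectSubPix(im,(1,1),tuple(map(float,proj(c,e1*(E10+u)+e2*(x+off+u*.024)+np.array([0,0,.0965])))))[0,0] for u in np.arange(*rng,.002)],0) for x in v])
def cross(y,x0,x1,lev):
    m=(v>=x0)&(v<=x1); a,b=v[m],y[m]
    i=np.where((b[:-1]-lev)*(b[1:]-lev)<=0)[0][0]; return (a[i]+(lev-b[i])/(b[i+1]-b[i])*.001)*1000
for rng in((-.02,.036),(.0,.036),(.015,.040)):
    print(rng)
    for n,c,o in(('open',s0,.0515),('snug',s1,0),('now',s2,0)):
        y=pr(c,o,rng); B=y[:,0]; 
        print(n,'plate face %.2f back(R150) %.2f jawfront(B150) %.2f rear(B150) %.2f lever %.2f'%(cross(y[:,2],-.222,-.207,175),cross(y[:,2],-.207,-.195,130),cross(B,-.199,-.188,155),cross(B,-.187,-.165,150),cross(y[:,2],-.167,-.142,170)),B[(v>-.187)&(v<-.169)].astype(int)[::2])
E
python3 sj.py; python3 tr2.py
```

```text
time: 43.65
ee_pos: [0.4262, -0.1576, 0.3016]
eef_rot: [0.619, 0.783, 0.004, -0.067]
ft_force: [0.1, 0.6, -0.4]
width: 0.0348
(-0.02, 0.036)
open plate face -212.81 back(R150) -200.24 jawfront(B150) -193.35 rear(B150) -175.18 lever -159.15 [182 183 183 180 174 163 148 132 120]
snug plate face -212.81 back(R150) -201.55 jawfront(B150) -194.32 rear(B150) -177.11 lever -160.24 [182 182 180 175 164 149 133 122 116]
now plate face -220.28 back(R150) -201.33 jawfront(B150) -197.70 rear(B150) -177.06 lever -152.41 [184 184 183 179 168 149 130 119 116]
(0.0, 0.036)
open plate face -212.88 back(R150) -200.38 jawfront(B150) -193.43 rear(B150) -174.43 lever -159.18 [182 183 184 183 179 169 154 138 126]
snug plate face -221.42 back(R150) -201.80 jawfront(B150) -194.33 rear(B150) -176.90 lever -160.05 [183 183 182 177 165 150 136 126 122]
now plate face -221.64 back(R150) -201.49 jawfront(B150) -197.74 rear(B150) -176.17 lever -152.41 [184 184 184 181 172 156 141 131 127]
(0.015, 0.04)
open plate face -213.05 back(R150) -200.41 jawfront(B150) -193.50 rear(B150) -175.13 lever -159.32 [182 183 183 182 178 167 148 129 117]
snug plate face -221.51 back(R150) -201.55 jawfront(B150) -194.62 rear(B150) -178.05 lever -159.85 [183 182 180 172 158 140 123 113 112]
now plate face -214.03 back(R150) -201.63 jawfront(B150) -197.87 rear(B150) -177.41 lever -152.49 [183 184 183 178 165 145 125 114 110]
b, rise/100mm (mm) [8.43 5.98] res px [ 0.12 -0.15 -0.11  0.04 -0.11 -0.1 ] scores [0.99, 0.96, 0.98]
```

```bash
python3 - <<'E'
from h import *
s0=np.load('scene.npy',allow_pickle=True).item()['img'];s2=np.load('scene6.npy',allow_pickle=True).item()['img']
d=cv2.absdiff(cv2.GaussianBlur(s0,(5,5),0),cv2.GaussianBlur(s2,(5,5),0)).max(2)
for n,(u,v) in dict(tin=(289,250),offA=(348,227),green=(255,165),screwdriver=(256,222),hammer=(165,194),jar=(438,208),battery=(166,254),bowl=(468,185),offB=(447,145)).items(): print(n,d[v-10:v+10,u-10:u+10].mean().round(1),end='; ')
print(r.read_state()['time']); r.close_job()
E
```

```text
tin 0.8; offA 0.9; green 4.1; screwdriver 0.8; hammer 2.0; jar 0.6; battery 0.6; bowl 0.6; offB 0.9; 43.75
the job is handed in; nothing more can be done
```

The block is clamped at an estimated 100 N, and I handed the job in at 43.8 s with the robot clear of everything.

**Sliding and locking.** I pressed the lever down through its tray and slid the carriage about 52 mm. It stopped with the block against both jaws; my side push was about 9 N. On release the paddle stayed about 6 mm low, so the pawl had landed on a tooth top. The first winding backed the carriage until the pawl dropped in and the paddle rose the same 6 mm. It was still up at the last check.

**Winding.** I turned the crank clockwise roughly 5.4 rad in several pinches. The fingers slipped on the grip at least twice, so I re-pinched at 60 N.

**Clamping force checks:**

| Check | Jaw plate pressed back | Force at 30 N/mm |
|---|---|---|
| Scene camera, plate-to-jaw gap, snug versus final (about 7.1 to 3.7 mm) | 3.2–3.7 mm | 95–110 N |
| Wrist camera close-up, taking a dark strip on the jaw edge as a chamfer | about 3.5 mm | about 105 N |
| Crank angle minus carriage back-off (less certain) | 2.3–3.6 mm | 70–110 N |

- **Disagreements:** The jaw's rear edge showed no movement in the scene camera, which I put down to the lever's shadow. Read without the chamfer, the wrist close-up would give only about 2 mm (60 N).
- **Bystanders:** The eight listed things showed no real change in the scene picture. The green look-alike changed slightly in brightness (4 levels), probably the hand's shadow.
- **Tool reading:** Fingertip contact came about 25 mm later than the stated tip length implied, so I worked from where contact was actually felt.

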